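Blend the drying beads and clamp the canister

ROBOT

A 6-joint arm with a two-finger parallel gripper is mounted at the origin on the work surface. World frame = base frame: x ahead of the robot, y to its left, z up, the work surface at z = 0. Lengths are in m, angles in degrees, forces in N, time in s.
With the tool pointing down it reaches from about 0.25 to 0.725 m from the base axis. Payload 9.7 kg.
Tool frame: the origin (TCP) lies at the very end of the fingers, on their centre line; the grasp point (between the pads) lies 19 mm behind it; x points along the fingers, y is the direction in which the jaws open and shut, and the axes are right-handed (so a half turn about x gives the same grasp; the last joint's range is limited). The gripper opens to 85 mm and grips with 20 to 120 N. Pads are 22 mm wide; open, the fingers measure 114 mm over their backs; the gripper's body (76 mm by 85 mm) begins 54 mm behind the grasp point. The pads swing forward as they close: fully open they stand 13 mm farther back than shut.
Start: joints at [-76.948, 4.979, 10.078, 95.1, 0, 90], TCP at [0.124, -0.536, 0.231] pointing down, gripper open.
Joint ranges: [-179.16, 179.16], [-48.56, 103.87], [-65.8, 70.77], [-126.05, 130.52], [-82.76, 87.17], [-180, 180]. Speed limits (degrees/s): [127.2, 127.2, 147.25, 180, 180, 180].

INTERFACE

Orientations are given as [roll, pitch, yaw] about the fixed x, y, z axes, in that order (R = Rz(yaw) Ry(pitch) Rx(roll)).
In Python, from workcell import get_obs, cams, bot gives the robot as it stands.
- The arm moves only by the tool apply_moves, never from a script. Its argument "rows" is a list that holds one entry, the list of rows, each a list of 7 numbers: the shift along the tool's x, y, z in mm, then the turn, a rotation vector about the tool's x, y, z in rad, then the opening, from 0 (shut) to 1 (fully open). A call has 1 to 20 rows; each row is the pose to reach, as a shift and turn from the pose measured when the call began, along the tool's axes at that moment; what a row does not reach only later rows make up. A row lasts 1/10 s, in which the tool goes at most 50 mm and 8.59 degrees, less where a joint would pass 70% of its speed; a pose out of reach is approached as far as the arm can. A call with a gripper value outside its range is refused whole. The fingers move at their own pace and stop on an object; "newtons" is the grip in N (left out, the last holds). Time passes only in rows, so rows that repeat a pose let the fingers close. It gives the time, the measured TCP pose, the force and the opening at its end, in the units of the state.
- get_obs(): the state, without advancing time (a new reading comes with each control period).
- cams.camera(name): name is "scene" or "top" or "wrist"; returns a dict with "pixels" (384x512x3 uint8, red, green, blue), "range_z" (384x512 float32, m along the optical axis (not along the pixel's ray), 0 where there is no reading), "fx", "fy", "cx", "cy" (pixels), "eye" and "attitude" of the camera in the world. Camera axes: x right, y up, looking along -z (the intrinsics and any distortion apply to the point x, -y, -z); pixel columns grow to the right and rows downward; lengths in m; the calibration is good to about 2 mm. A picture is of the moment at which its call begins.
- bot.job_done(): hands the job in, once; it reports no verdict.
Trained networks look in a picture, given as the dict that the camera call returned (one of the last four; its "shot" number tells which), for a name from the list of things; names that differ only in an ending like _2 or _b are one class to them, and where a whole thing is asked for, a point or a joint stands for the part that bears it (a point fixed in the world has none). Each returns a list of dicts, best first, with "confidence" (0 to 1); they miss things now and then, are a little off and sometimes report something else, mostly with a low value. They report only what shows in the picture. A call takes as long as a camera call. They do not tell look-alikes from the thing itself.
- cams.find_in(label, picture): "at" ([x, y, z] in m, in world coordinates, good to about 4 mm: the middle of the surface that is visible of it).
The state is a dict: "time": time; "q": joint angles; "qd": joint speeds; "joint_efforts": joint torques, N m; "ee_pos": TCP position; "tcp_rot": TCP orientation; "wrist_force": force on the tool from outside, world axes, zero at the start; "torque": the same for the moment, N m; "opening": finger opening in m.
Only numpy, scipy, OpenCV 4.12 (cv2) and the standard library are available. Lean on these libraries where they do the work, as an engineer would, in place of code of your own. Each camera call takes 0.05 s, during which the arm holds its last target.

TASK

Take the stirring rod from its stand and stir the drying beads in the open clip-top canister, going round in wide circles along the floor about three times, and on until the orange beads no longer sit in one clump but are spread out among the white ones; then stand the rod back in its stand. Shut the lid and swing the wire bail over its dome until it snaps past the crown and clamps the lid. Keep all the beads in the canister and leave the other things on the bench where they are.

Things in the scene. Friction and masses are not known exactly. Their poses are not given: they have to be found in the camera images.
- canister_floor (a point): Clear round canister screwed to the bench in a black base ring (144 mm across, 12 mm high). Point: centre of its inside floor, 8 mm above the bench. Outside 110, inside 100 mm across; rim 77 mm above this point. Its axes: z up, +y to the lid's hinge, -y to the side where the open bail and its red tab stick out, x along the bail's pivot line; within 0.35 rad of the bench's axes.
- lid (a joint): Angle of the canister's steel lid on its hinge: 0 is shut flat on the rim, it grows as the lid opens; it starts wide open (2.0 to 2.4 rad, leaning back away from the canister). The hinge is stiff: the lid stays at any angle and has to be pushed all the way down, with about 2 N at its free edge.
- lid_hinge (a point): On the lid's hinge line, which is level and parallel to the canister's x axis, 60 mm out from the canister's axis on its +y side, at the height of the rim (85 mm above the bench).
- lid_edge (a point): Middle of the lid's free edge, farthest from the hinge: 115 mm from the hinge line. The lid is a disc 110 mm across and 4 mm thick with a round dome (26 mm high, 60 mm across at its foot) in the middle of its outer face and a red gasket under it.
- lid_crown (a point): Top of the lid's dome, over the middle of the lid. When the lid is shut it is on the canister's axis 115 mm above the bench. Two small nibs stand just behind the crown, on its hinge side, and stop the bail.
- bail (a joint): Angle of the wire bail: 0 is level, out on the canister's -y side; grows as it swings up over the lid; pi/2 is straight up, on the crown; 1.69 is its stop against the nibs. Starts at 0.05 to 0.4; stays where left (slightly stiff). With the lid shut the wire stretches over the crown from 1.4 rad on (about 2 N at the tab); past the crown it snaps home and holds; let go before it, it springs back.
- bail_pivot (a point): On the bail's pivot line where it crosses the canister's axis, 35 mm above the bench. The bail is a wire 5 mm thick: two arms beside the canister (124 mm apart) and a crossbar 80 mm from the pivot line.
- bail_tab (a point): Gripping point on the flat red tab in the middle of the bail's crossbar, 108 mm from the pivot line. The tab is 16 mm wide (along the canister's x axis), 5 mm thick, and reaches from 82 to 124 mm from the pivot line in the plane of the bail. Pinched across its width from above, it can turn between the fingers while the bail is swung.
- stirrer_mid (a point): Stirring rod (stirrer), loose, 160 mm long, about 90 g, standing upright in its stand. Point: half-way up it on its axis, 80 mm above its lower end; z up along the handle. Square blue grip 16 x 16 mm (sides along its x and y axes) from 20 mm below to 80 mm above this point; below it a narrower steel neck and, for the lowest 45 mm, a round steel foot 12 mm across.
- stirrer: The same stirring rod; origin at the middle of its lower end, z up along the handle.
- stand_floor (a point): Stirrer stand fixed to the bench: an upright aluminium tube, inside 33 mm across, outside 39 mm, its mouth 70 mm above this point, on a grey foot plate 80 mm square. This point is the centre of the tube's inside floor, 8 mm above the bench. The rod stands in it with some play, leaning a little.
- orange0_center (a point): centre of a loose orange drying bead, a smooth, slippery ball 20 mm across, 10 g, lying with the others in one layer on the canister's floor; the three orange beads start side by side in one clump. Beads roll ahead of a rod led round about 33 mm from the canister's axis; pressed straight at the wall they can wedge.
- orange1_center (a point): centre of a loose orange drying bead, a smooth, slippery ball 20 mm across, 10 g, lying with the others in one layer on the canister's floor; the three orange beads start side by side in one clump. Beads roll ahead of a rod led round about 33 mm from the canister's axis; pressed straight at the wall they can wedge.
- orange2_center (a point): centre of a loose orange drying bead, a smooth, slippery ball 20 mm across, 10 g, lying with the others in one layer on the canister's floor; the three orange beads start side by side in one clump. Beads roll ahead of a rod led round about 33 mm from the canister's axis; pressed straight at the wall they can wedge.
- white0_center (a point): centre of a loose white drying bead, a smooth, slippery ball 20 mm across, 10 g, lying with the others in one layer on the canister's floor; one of five.
- white1_center (a point): centre of a loose white drying bead, a smooth, slippery ball 20 mm across, 10 g, lying with the others in one layer on the canister's floor; one of five.
- white2_center (a point): centre of a loose white drying bead, a smooth, slippery ball 20 mm across, 10 g, lying with the others in one layer on the canister's floor; one of five.
- white3_center (a point): centre of a loose white drying bead, a smooth, slippery ball 20 mm across, 10 g, lying with the others in one layer on the canister's floor; one of five.
- white4_center (a point): centre of a loose white drying bead, a smooth, slippery ball 20 mm across, 10 g, lying with the others in one layer on the canister's floor; one of five.
- wrench: Bystander: steel wrench, 200 mm long, lying on the hinge side of the canister; origin under its middle.
- tape: Bystander: roll of white tape lying flat, 100 mm across, 48 mm high; origin under its centre.
- carton: Bystander: small closed carton 100 x 140 x 70 mm high; origin under its centre.
- hexkeys: Bystander: folded black and yellow hex-key set 100 x 30 x 26 mm; origin under its centre.
- bottle: Bystander: small blue bottle with a red cap, 42 mm across, 125 mm high; origin under its centre.
Things that resemble listed ones, but are neither listed nor needed, are in the scene too. There is more than one size of the stirrer; the job needs the middle-sized.

How it is judged:
By the outcome, as a careful person would: the job done as asked, in the order asked, and still so for the second after the job is handed in, with the robot touching nothing.
It also fails if it takes over 72 s, if anything falls off the work surface, if the arm or the gripper's body presses on something with over 40 N, if the wrist force passes 120 N, or if a joint passes its speed limit or range.

## Working session

There is one attempt and no reset: what is moved stays moved. The work goes in short steps, Python scripts to look and compute and a tool call to move; the robot and the scene stay as the last step left them, time stands still between calls to the robot, and variables do not carry over. Pictures are saved under pics/ and viewed, and the job is handed in when it is done.

Besides the shell and the picture viewer there is one more tool, called after "Emit:" as a command line: name --argument value ..., lists and objects as JSON in quotes. apply_moves: Moves the arm, as the interface text tells. Its arguments: {"type":"object","properties":{"rows":{"type":"array"},"newtons":{"type":"number"}},"required":["rows"]}

```bash
ls; mkdir -p pics
python3 - <<'E'
from workcell import get_obs,cams,bot
import cv2,numpy as np
print(get_obs())
for n in ["scene","top","wrist"]:
    c=cams.camera(n); print(n,c["fx"],c["fy"],c["cx"],c["cy"],c["eye"],c["attitude"],[k for k in c])
    cv2.imwrite(f"pics/{n}0.png",c["pixels"][:,:,::-1]); np.savez(f"{n}0.npz",**{k:v for k,v in c.items() if k not in("shot",)})
E
```

```text
pics
{'time': 0.0, 'q': array([-7.69463912e+01,  5.01082386e+00,  1.00338824e+01,  9.50997024e+01,
       -2.14622022e-03,  8.99999098e+01]), 'qd': array([-0.00554296, -0.0121556 ,  0.01186034,  0.08309024,  0.04897676,
       -0.07567321]), 'joint_efforts': array([-1.20888686e-03, -5.20382452e+01,  4.64809656e+01,  1.58499100e-02,
       -2.31670047e-04, -1.49724201e-05]), 'ee_pos': array([ 0.12416112, -0.5355617 ,  0.2305806 ]), 'tcp_rot': array([-88.39608561,  89.92332606, 104.65761485]), 'wrist_force': array([ 0.25156267, -0.02998946, -0.67690001]), 'torque': array([ 0.00270332, -0.00291988, -0.04152974]), 'opening': 0.08536093590040916}
scene 350.8357194823611 350.8357194823611 255.99645521943623 187.21416569874438 [1.24429482 0.18525364 0.59061473] [ 53.11789233   0.76551167 108.14644056] ['pixels', 'range_z', 'fx', 'fy', 'cx', 'cy', 'eye', 'attitude', 'shot']
top 412.43549658512313 412.43549658512313 257.75229035162096 193.34904316088443 [4.57462059e-01 7.14476705e-04 1.02425043e+00] [  7.96239402  -1.08823527 -89.73628521] ['pixels', 'range_z', 'fx', 'fy', 'cx', 'cy', 'eye', 'attitude', 'shot']
wrist 340.6234049164049 340.6234049164049 259.0779399409266 191.00129388857516 [ 0.19251344 -0.52056514  0.3726397 ] [-16.24656754   0.14384326 -76.93031837] ['pixels', 'range_z', 'fx', 'fy', 'cx', 'cy', 'eye', 'attitude', 'shot']
```

View pics/scene0.png

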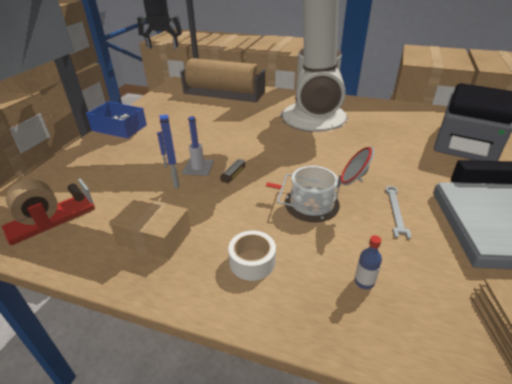

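View pics/top0.png

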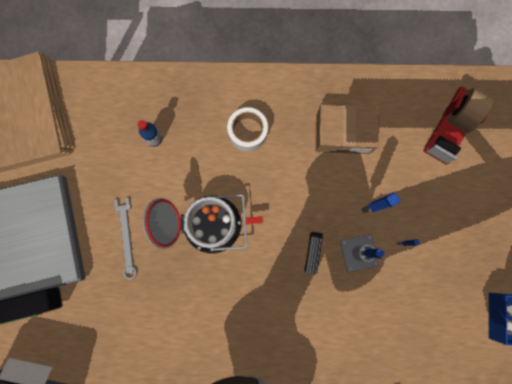

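View pics/wrist0.png

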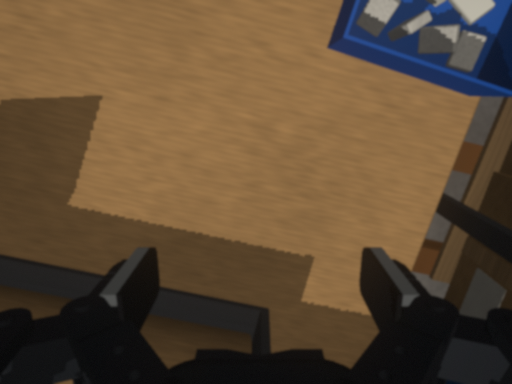

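```bash
cat > h.py <<'E'
import numpy as np,cv2
from scipy.spatial.transform import Rotation as R
def Rc(c): return R.from_euler('xyz',np.asarray(c["attitude"]),degrees=True).as_matrix()
def cloud(c):
    d=np.asarray(c["range_z"]);v,u=np.mgrid[0:d.shape[0],0:d.shape[1]]
    P=np.stack([(u-c["cx"])/c["fx"]*d,-(v-c["cy"])/c["fy"]*d,-d],-1)
    return P@Rc(c).T+np.asarray(c["eye"])
def proj(c,p):
    q=(np.atleast_2d(p)-np.asarray(c["eye"]))@Rc(c)
    return np.stack([c["cx"]+c["fx"]*q[:,0]/-q[:,2],c["cy"]-c["fy"]*q[:,1]/-q[:,2]],-1)
def ray(c,u,v,z):
    d=Rc(c)@np.array([(u-c["cx"])/c["fx"],-(v-c["cy"])/c["fy"],-1]);e=np.asarray(c["eye"])
    return e+d*(z-e[2])/d[2]
def load(n): return {k:v for k,v in np.load(n).items()}
E
python3 - <<'E'
from h import *
from workcell import cams
for n in ["scene","top"]:
    c=load(n+"0.npz");P=cloud(c);hsv=cv2.cvtColor(c["pixels"],cv2.COLOR_RGB2HSV)
    print(n,"bench z",np.median(P[...,2][(abs(P[...,0]-.5)<.3)&(abs(P[...,1])<.3)]))
    m=((hsv[...,0]>105)&(hsv[...,0]<125)&(hsv[...,1]>120)).astype(np.uint8)
    k,l,s,_=cv2.connectedComponentsWithStats(m)
    for i in range(1,k):
        if s[i,4]>15:
            Q=P[l==i];print(s[i],Q.min(0).round(3),np.median(Q,0).round(3),Q.max(0).round(3))
    big=cv2.resize(c["pixels"][...,::-1],None,fx=4,fy=4,interpolation=cv2.INTER_CUBIC)
    if n=="top":
        cv2.imwrite("pics/t_can.png",big[720:1080,500:1100]);cv2.imwrite("pics/t_st.png",big[740:1120,1180:1780])
    else:
        cv2.imwrite("pics/s_can.png",big[560:900,1000:1600]);cv2.imwrite("pics/s_st.png",big[420:820,500:1100])
for n in ["scene","top"]:
    c=cams.camera(n)
    for lab in ["canister_floor","lid_hinge","lid_edge","lid_crown","bail_pivot","bail_tab","stirrer_mid","stirrer","stand_floor","orange0_center","white0_center","bail"]:
        r=cams.find_in(lab,c); print(n,lab,[(np.round(x["at"],3).tolist(),round(x["confidence"],2)) for x in r[:5]])
E
```

```text
scene bench z -0.00043615146510966873
[  83    0   61  137 2054] [-1.097 -1.55  -0.43 ] [ 0.246 -0.737  0.04 ] [1.244 0.185 0.591]
[ 341    0   30   94 1843] [-1.487  0.011 -0.466] [-0.665  0.068  0.087] [1.244 0.185 0.591]
[161 116   7   4  21] [ 0.56  -0.289  0.213] [ 0.568 -0.28   0.217] [1.244 0.185 0.591]
[   0  297   74   87 1704] [ 0.869 -0.705 -0.741] [ 0.907 -0.667 -0.488] [1.244 0.185 0.591]
top bench z 0.0007858354307495041
[140 124  16  15 145] [0.457 0.001 0.069] [0.73  0.237 0.086] [0.751 0.26  1.024]
[369 193  31  18 290] [ 0.457 -0.295  0.086] [ 0.559 -0.275  0.196] [5.730e-01 1.000e-03 1.024e+00]
[403 240  16   5  62] [ 0.474 -0.368  0.056] [ 0.479 -0.36   0.104] [ 0.483 -0.357  0.122]
[364 249  20   9 134] [ 0.446 -0.274  0.08 ] [ 0.455 -0.261  0.154] [4.630e-01 1.000e-03 1.024e+00]
[490 294  22  51 907] [ 0.25  -0.638 -0.001] [ 0.307 -0.58   0.04 ] [4.570e-01 1.000e-03 1.024e+00]
scene canister_floor []
scene lid_hinge [([0.53, 0.182, 0.134], 0.56), ([0.457, -0.27, 0.124], 0.47)]
scene lid_edge [([0.523, 0.186, 0.137], 0.88), ([0.754, 0.243, 0.069], 0.53)]
scene li
[... 823 characters left out ...]
 0.137], 0.8), ([0.516, 0.128, 0.082], 0.21)]
top bail_pivot [([0.517, 0.129, 0.084], 0.88)]
top bail_tab [([0.53, 0.008, 0.042], 0.64)]
top stirrer_mid [([0.558, -0.276, 0.177], 0.82), ([0.48, -0.358, 0.093], 0.48), ([0.452, -0.262, 0.145], 0.44), ([0.518, 0.127, 0.082], 0.35), ([0.516, 0.186, 0.142], 0.28)]
top stirrer [([0.555, -0.272, 0.174], 0.82), ([0.478, -0.363, 0.09], 0.57), ([0.457, -0.263, 0.142], 0.56)]
top stand_floor [([0.454, -0.254, 0.003], 0.96)]
top orange0_center [([0.454, -0.258, 0.003], 0.72), ([0.558, 0.083, 0.021], 0.43), ([0.556, 0.107, 0.022], 0.32)]
top white0_center [([0.52, 0.19, 0.142], 0.21), ([0.521, 0.124, 0.082], 0.21)]
top bail [([0.532, 0.017, 0.04], 0.63)]
```

```bash
ls pics
```

```text
s_can.png
s_st.png
scene0.png
t_can.png
t_st.png
top0.png
wrist0.png
```

View pics/t_can.png

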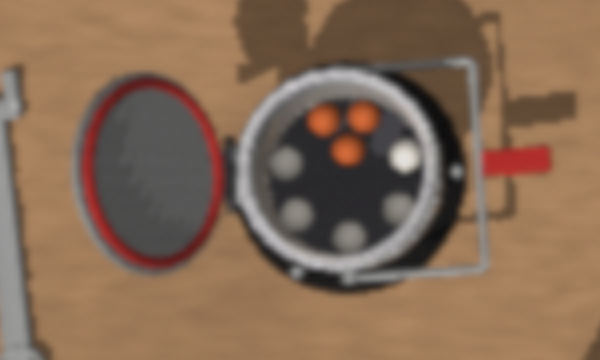

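View pics/t_st.png

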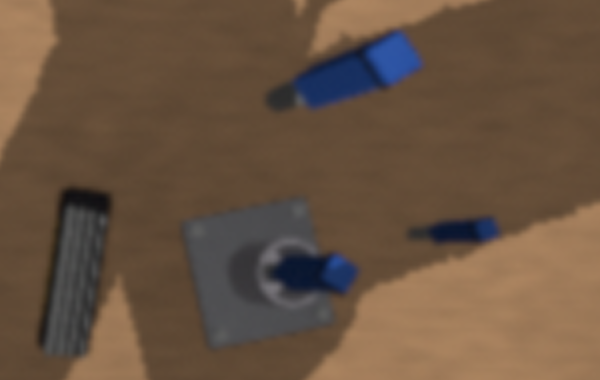

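View pics/s_can.png

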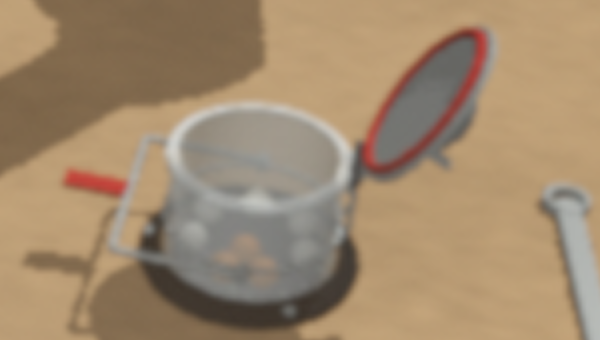

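View pics/s_st.png

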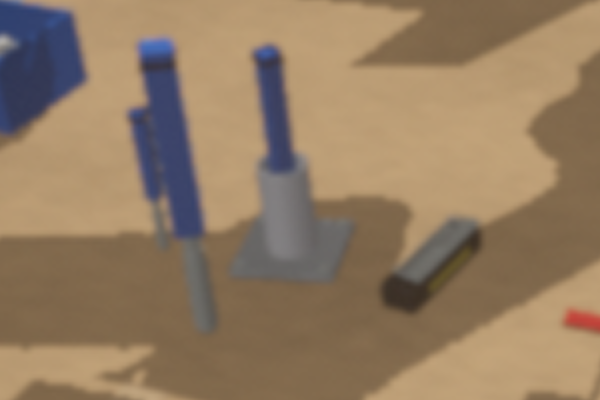

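Run:
```python
from h import *
from scipy.optimize import least_squares
def circ(X):
    f=lambda p:np.hypot(X[:,0]-p[0],X[:,1]-p[1])-p[2]
    r=least_squares(f,[*X.mean(0),.03],loss='soft_l1',f_scale=.003);return r.x.round(4),len(X)
for n in ["scene","top"]:
    c=load(n+"0.npz");P=cloud(c).reshape(-1,3);hsv=cv2.cvtColor(c["pixels"],cv2.COLOR_RGB2HSV).reshape(-1,3)
    r=np.hypot(P[:,0]-.52,P[:,1]-.125)
    s=(r>.04)&(r<.062)&(abs(P[:,2]-.085)<.006);print(n,"rim",circ(P[s][:,:2]),np.median(P[s][:,2]))
    s=(r<.09)&(abs(P[:,2]-.012)<.005)&(r>.055);print("base",circ(P[s][:,:2]) if s.sum()>10 else s.sum())
    r=np.hypot(P[:,0]-.455,P[:,1]+.257)
    s=(r<.035)&(abs(P[:,2]-.078)<.005)&(hsv[:,1]<90);print("mouth",circ(P[s][:,:2]))
    s=(r<.025)&(abs(P[:,2]-.05)<.02)&(hsv[:,1]<90);print("tube",circ(P[s][:,:2]))
    s=(r<.06)&(abs(P[:,2]-.006)<.004)&(hsv[:,1]<80);
    if s.sum()>20:
        X=P[s][:,:2]; print("plate",s.sum(),X.min(0),X.max(0),cv2.minAreaRect((X*1000).astype(np.float32)))
    # rod
    s=(r<.04)&(P[:,2]>.09)&(hsv[:,1]>120)
    Q=P[s]
    for z0 in np.arange(.09,.18,.015):
        q=Q[(Q[:,2]>=z0)&(Q[:,2]<z0+.015)]
        if len(q): print("rod",z0,len(q),q.mean(0).round(4),q.min(0).round(4),q.max(0).round(4))
    # red tab
    s=((hsv[:,0]<8)|(hsv[:,0]>172))&(hsv[:,1]>150)&(abs(P[:,0]-.53)<.05)&(abs(P[:,1]-.01)<.06)
    Q=P[s];print("tab",len(Q),Q.mean(0),Q.min(0),Q.max(0)); 
    if len(Q)>5:
        u,sv,vt=np.linalg.svd(Q-Q.mean(0));print(vt[0],sv)
    # gasket
    s=((hsv[:,0]<8)|(hsv[:,0]>172))&(hsv[:,1]>120)&(abs(P[:,0]-.53)<.08)&(abs(P[:,1]-.20)<.07)
    Q=P[s];m=Q.mean(0);u,sv,vt=np.linalg.svd(Q-m);print("gasket",len(Q),m,vt[2],sv,Q.min(0),Q.max(0))
    s=(np.hypot(P[:,0]-.52,P[:,1]-.19)<.03)&(P[:,2]>.1);Q=P[s];m=Q.mean(0);u,sv,vt=np.linalg.svd(Q-m);print("lid plane",m,vt[2])
```

```text
scene rim (array([0.5264, 0.0992, 0.0511]), 94) 0.08254431254712019
base (array([0.5295, 0.098 , 0.0572]), 212)
mouth (array([ 0.4562, -0.2674,  0.0161]), 49)
tube (array([ 0.4577, -0.267 ,  0.0171]), 131)
plate 288 [ 0.41071114 -0.31169452] [ 0.50182542 -0.22370816] ((456.9968566894531, -268.120361328125), (84.92159271240234, 79.98445892333984), 11.82755184173584)
rod 0.16499999999999998 5 [ 0.4629 -0.265   0.1666] [ 0.4585 -0.2671  0.1656] [ 0.4673 -0.2636  0.1677]
tab 45 [ 0.5331533  -0.0087237   0.04471275] [ 0.5253111  -0.02610279  0.04272996] [0.54114097 0.00953609 0.04704192]
[ 0.02840766 -0.99822833  0.05228017] [0.06724102 0.02998248 0.00576751]
gasket 130 [0.52809756 0.18931802 0.13930349] [-0.24840755  0.89162328 -0.37855201] [0.43066707 0.36948251 0.16410075] [ 0.47253629  0.15732972 -0.00082026] [0.59534937 0.25954926 0.17955365]
lid plane [0.52216314 0.19280271 0.13977428] [-0.25791012  0.82994942 -0.49463757]
top rim (array([0.5226, 0.0984, 0.0523]), 125) 0.08413991142193467
base (array([0.5159, 0.1037, 0.0587]), 376)
mouth (array([ 0.4545, -0.2669,  0.0173]), 73)
tube
[... 542 characters left out ...]
 [ 0.4609 -0.2562  0.1488]
rod 0.15 15 [ 0.4549 -0.259   0.1585] [ 0.4483 -0.2624  0.1508] [ 0.4608 -0.2556  0.164 ]
rod 0.16499999999999998 55 [ 0.4547 -0.2659  0.1683] [ 0.4465 -0.2741  0.1653] [ 0.4629 -0.2578  0.1718]
tab 109 [ 0.5309126  -0.00819336  0.04528567] [ 5.23162087e-01 -2.76512067e-02 -4.57175846e-04] [0.54398798 0.01041926 0.05052537]
[-0.0747456   0.99700688 -0.01975792] [0.11625839 0.05461799 0.04285215]
gasket 320 [0.51552219 0.18639933 0.13875457] [-0.0816277   0.86305393 -0.49847249] [0.68965245 0.55792781 0.11465615] [ 0.46708837  0.15679886 -0.00097174] [0.56657901 0.21583408 0.18093671]
lid plane [0.51962183 0.191925   0.14202282] [ 0.05814738 -0.84321236  0.53442661]
```

```bash
cat >> h.py <<'E'
def plan(poses,obs,prec=1):
    """poses: list of (xyz, Rmat) -> rows rel. tool now (mm, rotvec)"""
    R0=R.from_euler('xyz',obs["tcp_rot"],degrees=True).as_matrix();p0=np.asarray(obs["ee_pos"])
    out=[]
    for p,Rm in poses:
        d=R0.T@(np.asarray(p)-p0)*1000; w=R.from_matrix(R0.T@Rm).as_rotvec()
        out.append([round(float(x),prec) for x in d]+[round(float(x),3) for x in w])
    return out
def down(yaw,tilt=0):
    """tool x down; tool y (jaw axis) at world angle yaw (rad)"""
    x=np.array([0,0,-1.]);y=np.array([np.cos(yaw),np.sin(yaw),0]);z=np.cross(x,y)
    return np.stack([x,y,z],1)
E
python3 - <<'E'
from h import *
from workcell import get_obs
o=get_obs();R0=R.from_euler('xyz',o["tcp_rot"],degrees=True).as_matrix();print(o["time"],R0.round(3))
c=load("top0.npz")
C=np.array([.524,.099])
for n,(a,b) in dict(o1=(323,120),o2=(363,118),o3=(347,150),w1=(287,163),w2=(297,214),w3=(348,238),w4=(398,209),w5=(405,157)).items():
    p=ray(c,(500+a)/4-.4,(720+b)/4-.4,.020)[:2];print(n,p.round(4),(p-C).round(4)*1000)
for yaw in np.radians([-90,-80,0,90]):
    print(plan([([.455,-.267,.2],down(yaw))],o))
E
```

```text
1.45 [[-0.     0.226 -0.974]
 [ 0.    -0.974 -0.226]
 [-1.    -0.    -0.   ]]
o1 [0.5571 0.11  ] [33.1 11. ]
o2 [0.5585 0.0856] [ 34.5 -13.4]
o3 [0.5388 0.095 ] [14.8 -4. ]
w1 [0.5307 0.1312] [ 6.7 32.2]
w2 [0.4999 0.1244] [-24.1  25.4]
w3 [0.4856 0.0933] [-38.4  -5.7]
w4 [0.5032 0.0634] [-20.8 -35.6]
w5 [0.5348 0.0597] [ 10.8 -39.3]
[[31.3, -187.1, -383.0, 0.228, -0.0, 0.0]]
[[31.3, -187.1, -383.0, 0.053, -0.0, 0.0]]
[[31.3, -187.1, -383.0, -1.343, -0.0, 0.0]]
[[31.3, -187.1, -383.0, -2.914, -0.0, -0.0]]
```

Emit:
apply_moves --rows '[[[-14,-100,-200,-0.5,0,0,0.6],[-14,-187,-383,-1.343,0,0,0.6],[-14,-187,-383,-1.343,0,0,0.6],[-14,-187,-383,-1.343,0,0,0.6],[-14,-187,-383,-1.343,0,0,0.6],[-14,-187,-383,-1.343,0,0,0.6],[-14,-187,-383,-1.343,0,0,0.6],[-14,-187,-383,-1.343,0,0,0.6],[-14,-187,-383,-1.343,0,0,0.6],[-14,-187,-383,-1.343,0,0,0.6],[-14,-187,-383,-1.343,0,0,0.6],[-14,-187,-383,-1.343,0,0,0.6],[-14,-187,-383,-1.343,0,0,0.6]]]'

```text
time: 2.75
ee_pos: [0.4544, -0.2679, 0.2454]
tcp_rot: [32.3, 90.0, -57.9]
wrist_force: [-0.5, -0.6, -0.5]
opening: 0.0513
```

Run:
```python
from h import *
from workcell import get_obs,cams
c=cams.camera("wrist");o=get_obs();print(o["time"],o["ee_pos"],o["tcp_rot"],o["q"],o["opening"],R.from_euler('xyz',o["tcp_rot"],degrees=True).as_matrix().round(3))
print(c["eye"],c["attitude"])
cv2.imwrite("pics/w1.png",c["pixels"][...,::-1])
np.savez("w1.npz",**{k:v for k,v in c.items() if k!="shot"})
```

```text
2.8 [ 0.45440243 -0.26787985  0.24545552] [ 52.74950834  89.9853347  -37.38457601] [-3.05193018e+01  2.19169146e+00  8.73259457e+00  9.65263430e+01
 -1.75301822e-03  5.96147824e+01] 0.051280557630120946 [[ 0.     1.    -0.002]
 [-0.    -0.002 -1.   ]
 [-1.     0.     0.   ]]
[ 0.45376032 -0.1977755   0.38740822] [-16.15667695   0.04521631  -0.12580198]
```

View pics/w1.png

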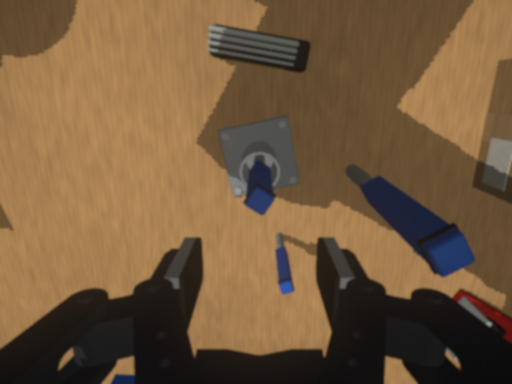

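Run:
```python
from h import *
c=load("w1.npz");P=cloud(c);hsv=cv2.cvtColor(c["pixels"],cv2.COLOR_RGB2HSV)
print(proj(c,[.4544,-.2679,.168]))
m=(hsv[...,1]>120)&(hsv[...,0]>100)&(hsv[...,0]<130)&(np.hypot(P[...,0]-.455,P[...,1]+.266)<.04)
t=m&(P[...,2]>.163);Q=P[t];print(t.sum(),Q.mean(0),cv2.minAreaRect((Q[:,:2]*1000).astype(np.float32)))
for z in np.arange(.08,.17,.015):
    q=P[m&(abs(P[...,2]-z)<.0075)]
    if len(q):print(z,q.mean(0).round(4))
big=cv2.resize(c["pixels"][100:240,200:320,::-1],None,fx=5,fy=5,interpolation=cv2.INTER_CUBIC);cv2.imwrite("pics/w1z.png",big)
```

```text
[[260.50815491 200.32104236]]
394 [ 0.4535352  -0.26771678  0.16768267] ((444.5547180175781, -261.61749267578125), (13.99472427368164, 35.74874496459961), 53.73658752441406)
0.08 [ 0.4558 -0.2614  0.0834]
0.095 [ 0.4559 -0.2615  0.0951]
0.11 [ 0.4565 -0.2618  0.1088]
0.125 [ 0.4558 -0.2612  0.1215]
0.16999999999999998 [ 0.4536 -0.2678  0.1673]
```

View pics/w1z.png

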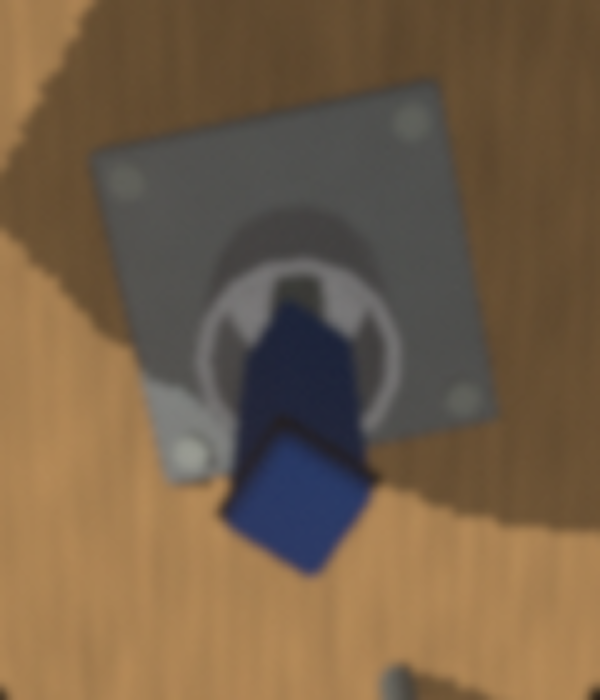

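Emit:
apply_moves --rows '[[[30,0,0,0.15,0,0,0.6],[60,0,0,0.3,0,0,0.6],[70,0,0,0.45,0,0,0.6],[80,0,0,0.593,0,0,0.6],[110,0,0,0.593,0,0,0.6],[137,0,0,0.593,0,0,0.6],[137,0,0,0.593,0,0,0.6],[137,0,0,0.593,0,0,0.1],[137,0,0,0.593,0,0,0.1],[137,0,0,0.593,0,0,0.1],[137,0,0,0.593,0,0,0.1],[137,0,0,0.593,0,0,0.1]]]' --newtons 60

```text
time: 4.0
ee_pos: [0.455, -0.2684, 0.1103]
tcp_rot: [88.1, 89.8, -36.0]
wrist_force: [-0.9, 0.1, 8.3]
opening: 0.0154
```

Run:
```python
from h import *
from workcell import get_obs
o=get_obs();R0=R.from_euler('xyz',o["tcp_rot"],degrees=True).as_matrix();print(o["q"],R0.round(3))
D=down(np.radians(-34))
for r in plan([([.455,-.2684,.24],D),([.516,.099,.24],D),([.516,.099,.24],down(np.radians(-20)))],o):print(r)
```

```text
[-3.05234916e+01  1.16765307e+00 -7.26696589e+00  8.14060216e+01
 -1.52785223e-02  9.35926607e+01] [[ 0.002  0.828 -0.561]
 [-0.002 -0.561 -0.828]
 [-1.     0.003  0.   ]]
[-129.7, 0.4, 0.0, -0.002, 0.0, -0.003]
[-130.1, -155.2, -338.3, -0.002, 0.0, -0.003]
[-130.1, -155.2, -338.3, -0.246, 0.0, -0.003]
```

Emit:
apply_moves --rows '[[[-20,0,0,0,0,0,0.1],[-50,0,0,0,0,0,0.1],[-90,0,0,0,0,0,0.1],[-125,0,0,0,0,0,0.1],[-130,-10,-22,0,0,0,0.1],[-130,-28,-60,0,0,0,0.1],[-130,-47,-102,0,0,0,0.1],[-130,-66,-144,0,0,0,0.1],[-130,-85,-186,0,0,0,0.1],[-130,-104,-228,0,0,0,0.1],[-130,-123,-270,0,0,0,0.1],[-130,-142,-310,0,0,0,0.1],[-130,-151,-329,0,0,0,0.1],[-130,-155,-338,0,0,0,0.1],[-130,-155,-338,0,0,0,0.1]]]'

```text
time: 5.5
ee_pos: [0.5161, 0.0993, 0.2401]
tcp_rot: [89.1, 89.8, -34.9]
wrist_force: [0.1, -0.0, -0.7]
opening: 0.0151
```

Run:
```python
from h import *
from workcell import get_obs,cams
c=cams.camera("wrist");o=get_obs();print(o["time"],o["ee_pos"],o["opening"],o["q"])
cv2.imwrite("pics/w2.png",c["pixels"][...,::-1]);np.savez("w2.npz",**{k:v for k,v in c.items() if k!="shot"})
s=cams.camera("scene");cv2.imwrite("pics/s2.png",cv2.resize(s["pixels"][60:240,200:400,::-1],None,fx=4,fy=3.3,interpolation=cv2.INTER_CUBIC));np.savez("s2.npz",**{k:v for k,v in s.items() if k!="shot"})
```

```text
5.55 [0.51599348 0.09838375 0.24009589] 0.01559426016755752 [ 1.08679327e+01  1.64859753e+00  7.57437674e+00  9.58054217e+01
 -1.34543271e-01  1.34949908e+02]
```

View pics/w2.png

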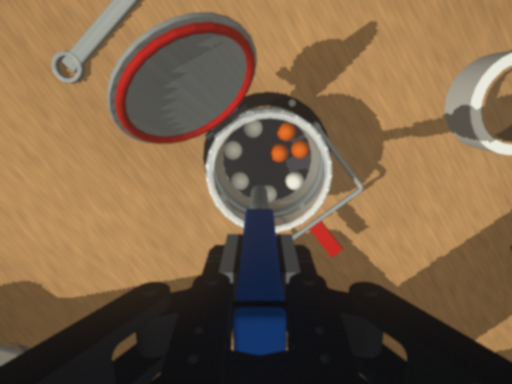

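View pics/s2.png

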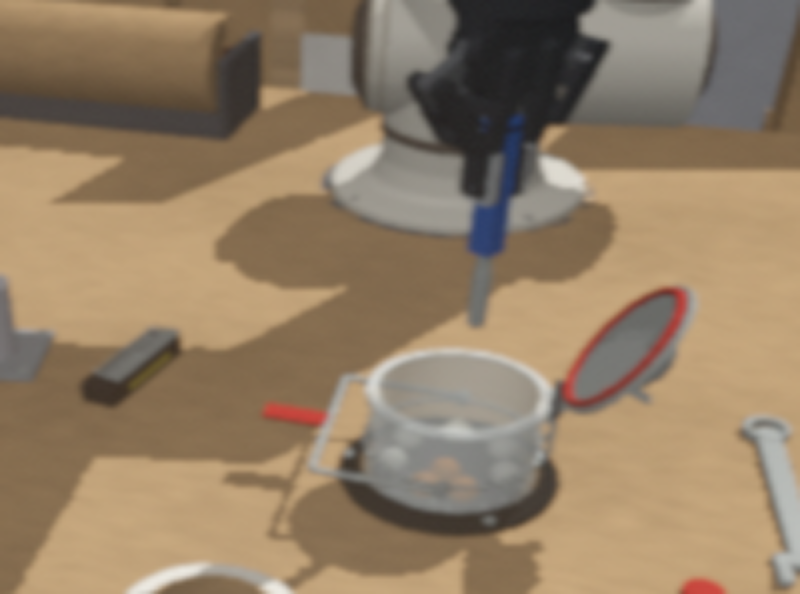

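Run:
```python
from h import *
s=load("s2.npz");print(proj(s,[[.516,.0985,.298],[.516,.0985,.138]]))
c=load("w2.npz");print(proj(c,[[.516,.0985,.298],[.516,.0985,.138],[.516,.0985,.221]]))
P=cloud(c);hsv=cv2.cvtColor(c["pixels"],cv2.COLOR_RGB2HSV)
for v in range(180,360,12):
    print(v,[ (u,P[v,u].round(3).tolist()) for u in (255,262,268)])
from scipy.optimize import least_squares
for n in ["w2.npz"]:
    Q=P.reshape(-1,3);r=np.hypot(Q[:,0]-.5245,Q[:,1]-.099);s=(r>.04)&(r<.062)&(abs(Q[:,2]-.085)<.004);X=Q[s]
    f=least_squares(lambda p:np.hypot(X[:,0]-p[0],X[:,1]-p[1])-.0525,[.52,.1],loss='soft_l1',f_scale=.002);print("rim",f.x,s.sum(),np.median(X[:,2]))
    h=hsv.reshape(-1,3);s=((h[:,0]<8)|(h[:,0]>172))&(h[:,1]>150)&(np.hypot(Q[:,0]-.532,Q[:,1]+.009)<.03)
    X=Q[s];X=X[X[:,2]>.03];m=X.mean(0);print("tab",m,len(X),np.linalg.svd(X-m)[2][0],X.min(0),X.max(0))
    s=((h[:,0]<8)|(h[:,0]>172))&(h[:,1]>130)&(Q[:,2]>.09)&(np.hypot(Q[:,0]-.52,Q[:,1]-.19)<.08);X=Q[s];m=X.mean(0);print("gasket",m,len(X),np.linalg.svd(X-m)[2][2],X.min(0),X.max(0))
    for nm,(u,v) in dict(o=(286,131),o2=(299,149),o3=(279,154),w=(253,128),w2=(233,150),w3=(240,181),w4=(272,194),w5=(294,181)).items(): print(nm,(ray(c,u,v,.022)[:2]*1000).round(0))
```

```text
[[325.39489325  94.03871451]
 [318.40190589 157.70889841]]
[[261.89185991 341.32133097]
 [259.83539011 190.58950069]
 [260.44964075 235.61186056]]
180 [(255, [0.498, 0.081, 0.009]), (262, [0.504, 0.076, 0.007]), (268, [0.51, 0.072, 0.007])]
192 [(255, [0.516, 0.104, 0.156]), (262, [0.52, 0.101, 0.157]), (268, [0.505, 0.065, 0.027])]
204 [(255, [0.516, 0.104, 0.182]), (262, [0.519, 0.101, 0.181]), (268, [0.52, 0.095, 0.168])]
216 [(255, [0.517, 0.106, 0.21]), (262, [0.521, 0.104, 0.211]), (268, [0.523, 0.102, 0.21])]
228 [(255, [0.518, 0.106, 0.228]), (262, [0.521, 0.104, 0.228]), (268, [0.523, 0.102, 0.227])]
240 [(255, [0.518, 0.106, 0.242]), (262, [0.52, 0.104, 0.242]), (268, [0.523, 0.103, 0.242])]
252 [(255, [0.518, 0.105, 0.253]), (262, [0.521, 0.105, 0.255]), (268, [0.522, 0.103, 0.254])]
264 [(255, [0.518, 0.105, 0.264]), (262, [0.52, 0.104, 0.263]), (268, [0.522, 0.103, 0.264])]
276 [(255, [0.518, 0.106, 0.273]), (262, [0.52, 0.104, 0.272]), (268, [0.522, 0.103, 0.273])]
288 [(255, [0.518, 0.105, 0.281]), (262, [0.52, 0.104, 0.28]), (268, [0.521, 0.102, 0.28])]
300 [(255, [0.
[... 238 characters left out ...]
 (268, [0.52, 0.102, 0.297])]
336 [(255, [0.515, 0.1, 0.297]), (262, [0.516, 0.098, 0.296]), (268, [0.518, 0.099, 0.298])]
348 [(255, [0.512, 0.096, 0.296]), (262, [0.514, 0.096, 0.297]), (268, [0.515, 0.094, 0.296])]
rim [0.5229495  0.09468239] 3092 0.08392406396198696
tab [ 0.52998478 -0.00907998  0.04477601] 526 [-0.08314612  0.99402655 -0.07069617] [ 0.52079529 -0.02995624  0.04176954] [0.53911158 0.01127697 0.04791567]
gasket [0.51827494 0.19017793 0.14945007] 3342 [ 0.03575172 -0.89972551  0.43498946] [0.46580051 0.15499215 0.09587455] [0.56672187 0.21383828 0.38204352]
o [557. 109.]
o2 [558.  85.]
o3 [537.  93.]
w [530. 131.]
w2 [499. 124.]
w3 [486.  92.]
w4 [507.  60.]
w5 [535.  59.]
```

Run:
```python
from h import *
from scipy.optimize import least_squares
for n in ["w2","top0","scene0","s2"]:
    c=load(n+".npz");Q=cloud(c).reshape(-1,3)
    best=(0,)
    s=(np.hypot(Q[:,0]-.524,Q[:,1]-.098)<.065)&(abs(Q[:,2]-np.array(.084))<.0025);X=Q[s]
    for x in np.arange(.515,.533,.0005):
        for y in np.arange(.09,.107,.0005):
            r=np.hypot(X[:,0]-x,X[:,1]-y);k=((r>.0495)&(r<.0555)).sum()-2*((r>.0565)).sum()-((r<.0485)).sum()
            if k>best[0]:best=(k,x,y)
    r=np.hypot(X[:,0]-best[1],X[:,1]-best[2])
    print(n,len(X),best,np.percentile(r,[2,25,50,75,98]).round(4))
    if n=="w2":
        a=np.degrees(np.arctan2(X[:,1]-best[2],X[:,0]-best[1]))
        for t in range(-180,180,30):
            k=(a>=t)&(a<t+30);print(t,k.sum(),(np.percentile(r[k],[5,50,95])*1000).round(1) if k.sum() else "")
```

```text
w2 2808 (np.int64(1582), np.float64(0.5229999999999991), np.float64(0.0935)) [0.0495 0.0513 0.0531 0.0552 0.0589]
-180 218 [50.4 53.3 57.2]
-150 3 [56.1 57.3 57.7]
-120 190 [50.4 53.2 57.2]
-90 222 [50.2 53.1 57. ]
-60 232 [50.  53.  56.7]
-30 249 [49.7 52.8 56.3]
0 271 [49.4 52.8 56.2]
30 274 [49.5 52.8 56. ]
60 343 [49.5 53.6 62. ]
90 325 [49.8 53.9 60.6]
120 255 [49.8 53.1 56.7]
150 226 [50.1 53.1 56.8]
top0 409 (np.int64(178), np.float64(0.5229999999999991), np.float64(0.095)) [0.0498 0.0516 0.0536 0.0558 0.0587]
scene0 254 (np.int64(138), np.float64(0.5274999999999986), np.float64(0.094)) [0.0481 0.0512 0.0529 0.0547 0.0629]
s2 269 (np.int64(132), np.float64(0.5269999999999987), np.float64(0.094)) [0.0487 0.0514 0.0527 0.0547 0.0629]
```

```bash
cat > stir.py <<'E'
import sys
from h import *
from workcell import get_obs
C=np.array([.5235,.0945])
def go(pts,D=None,g=0.1):
    o=get_obs();D=down(np.radians(-34.5)) if D is None else D
    print(round(o["time"],2),o["ee_pos"].round(4))
    rows=plan([([C[0]+x,C[1]+y,z],D) for x,y,z in pts],o,0)
    print("["+", ".join(str([int(v) for v in r[:3]]+[0,0,0,g]) for r in rows)+"]")
    print("max turn",np.abs(np.array(rows)[:,3:]).max())
def arc(a0,a1,n,r0=.033,r1=None,z=.1125):
    r1=r0 if r1 is None else r1
    t=np.linspace(0,1,n+1)[1:];a=np.radians(a0+(a1-a0)*t);r=r0+(r1-r0)*t
    return [(x,y,z) for x,y in zip(r*np.cos(a),r*np.sin(a))]
E
python3 - <<'E'
from stir import *
go([(-.009,0,z) for z in (.225,.195,.165,.14,.1125,.1125)]+[(-.016,.004,.1125),(-.023,.009,.1125),(-.030,.013,.1125)]+arc(157,157+198,11))
E
```

```text
5.6 [0.5159 0.0978 0.2401]
[[15, 1, 4, 0, 0, 0, 0.1], [45, 1, 4, 0, 0, 0, 0.1], [75, 0, 4, 0, 0, 0, 0.1], [100, 0, 4, 0, 0, 0, 0.1], [128, 0, 4, 0, 0, 0, 0.1], [128, 0, 4, 0, 0, 0, 0.1], [128, -8, 4, 0, 0, 0, 0.1], [128, -16, 4, 0, 0, 0, 0.1], [128, -24, 5, 0, 0, 0, 0.1], [128, -21, 15, 0, 0, 0, 0.1], [128, -15, 23, 0, 0, 0, 0.1], [128, -6, 28, 0, 0, 0, 0.1], [128, 4, 31, 0, 0, 0, 0.1], [128, 14, 31, 0, 0, 0, 0.1], [128, 24, 27, 0, 0, 0, 0.1], [128, 32, 21, 0, 0, 0, 0.1], [128, 38, 12, 0, 0, 0, 0.1], [128, 40, 2, 0, 0, 0, 0.1], [128, 40, -8, 0, 0, 0, 0.1], [128, 37, -18, 0, 0, 0, 0.1]]
max turn 0.006
```

Emit:
apply_moves --rows '[[[15,1,4,0,0,0,0.1],[45,1,4,0,0,0,0.1],[75,0,4,0,0,0,0.1],[100,0,4,0,0,0,0.1],[128,0,4,0,0,0,0.1],[128,0,4,0,0,0,0.1],[128,0,4,0,0,0,0.1]]]'

```text
time: 6.3
ee_pos: [0.5138, 0.0928, 0.1121]
tcp_rot: [78.4, 89.8, -45.9]
wrist_force: [0.7, -0.4, -0.3]
opening: 0.0152
```

Run:
```python
from stir import *
from workcell import cams
c=cams.camera("wrist");cv2.imwrite("pics/w3.png",c["pixels"][...,::-1])
go([(-.016,.004,.1125),(-.023,.009,.1125),(-.030,.013,.1125)]+arc(157,157+306,17))
```

```text
6.35 [0.5141 0.0931 0.1126]
[[0, -8, -1, 0, 0, 0, 0.1], [0, -17, -1, 0, 0, 0, 0.1], [0, -25, 0, 0, 0, 0, 0.1], [0, -22, 10, 0, 0, 0, 0.1], [0, -15, 18, 0, 0, 0, 0.1], [0, -7, 23, 0, 0, 0, 0.1], [0, 3, 26, 0, 0, 0, 0.1], [0, 13, 26, 0, 0, 0, 0.1], [0, 23, 22, 0, 0, 0, 0.1], [0, 31, 16, 0, 0, 0, 0.1], [0, 37, 7, 0, 0, 0, 0.1], [0, 40, -3, 0, 0, 0, 0.1], [0, 39, -13, 0, 0, 0, 0.1], [0, 36, -23, 0, 0, 0, 0.1], [0, 29, -31, 0, 0, 0, 0.1], [0, 21, -36, 0, 0, 0, 0.1], [0, 11, -39, 0, 0, 0, 0.1], [0, 1, -39, 0, 0, 0, 0.1], [0, -9, -35, 0, 0, 0, 0.1], [0, -17, -29, 0, 0, 0, 0.1]]
max turn 0.005
```

View pics/w3.png

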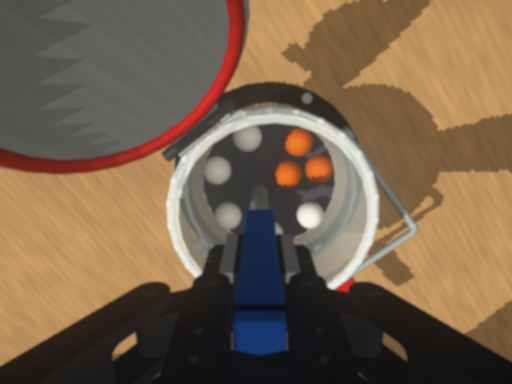

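Emit:
apply_moves --rows '[[[0,-8,-1,0,0,0,0.1],[0,-17,-1,0,0,0,0.1],[0,-25,0,0,0,0,0.1],[0,-22,10,0,0,0,0.1],[0,-15,18,0,0,0,0.1],[0,-7,23,0,0,0,0.1],[0,3,26,0,0,0,0.1],[0,13,26,0,0,0,0.1],[0,23,22,0,0,0,0.1],[0,31,16,0,0,0,0.1],[0,37,7,0,0,0,0.1],[0,40,-3,0,0,0,0.1],[0,39,-13,0,0,0,0.1],[0,36,-23,0,0,0,0.1],[0,29,-31,0,0,0,0.1],[0,21,-36,0,0,0,0.1],[0,11,-39,0,0,0,0.1],[0,1,-39,0,0,0,0.1],[0,-9,-35,0,0,0,0.1],[0,-17,-29,0,0,0,0.1]]]'

```text
time: 8.35
ee_pos: [0.5152, 0.1269, 0.1126]
tcp_rot: [92.2, 89.8, -32.0]
wrist_force: [-0.2, -0.1, -1.1]
opening: 0.0151
```

Run:
```python
from stir import *
from workcell import cams
c=cams.camera("wrist");cv2.imwrite("pics/w4.png",c["pixels"][...,::-1])
a=np.degrees(np.arctan2(*(get_obs()["ee_pos"][:2]-C)[::-1]));print(a)
go(arc(103,103+360,20))
```

```text
106.3509537536574
8.4 [0.5141 0.1266 0.1128]
[[0, -4, 7, 0, 0, 0, 0.1], [0, -7, 17, 0, 0, 0, 0.1], [0, -7, 28, 0, 0, 0, 0.1], [0, -3, 37, 0, 0, 0, 0.1], [0, 3, 45, 0, 0, 0, 0.1], [0, 12, 51, 0, 0, 0, 0.1], [0, 22, 54, 0, 0, 0, 0.1], [0, 32, 54, 0, 0, 0, 0.1], [0, 42, 50, 0, 0, 0, 0.1], [0, 50, 44, 0, 0, 0, 0.1], [0, 56, 35, 0, 0, 0, 0.1], [0, 59, 25, 0, 0, 0, 0.1], [0, 58, 15, 0, 0, 0, 0.1], [0, 55, 5, 0, 0, 0, 0.1], [0, 48, -3, 0, 0, 0, 0.1], [0, 40, -9, 0, 0, 0, 0.1], [0, 30, -12, 0, 0, 0, 0.1], [0, 19, -11, 0, 0, 0, 0.1], [0, 10, -8, 0, 0, 0, 0.1], [0, 2, -1, 0, 0, 0, 0.1]]
max turn 0.005
```

View pics/w4.png

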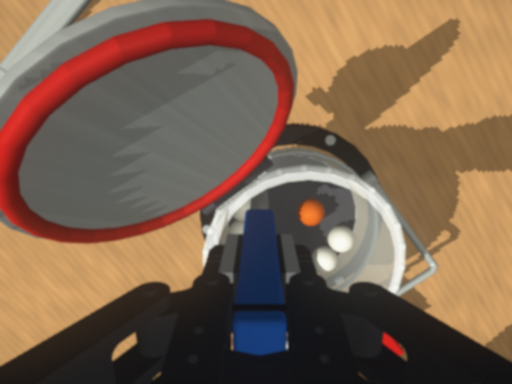

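Emit:
apply_moves --rows '[[[0,-4,7,0,0,0,0.1],[0,-7,17,0,0,0,0.1],[0,-7,28,0,0,0,0.1],[0,-3,37,0,0,0,0.1],[0,3,45,0,0,0,0.1],[0,12,51,0,0,0,0.1],[0,22,54,0,0,0,0.1],[0,32,54,0,0,0,0.1],[0,42,50,0,0,0,0.1],[0,50,44,0,0,0,0.1],[0,56,35,0,0,0,0.1],[0,59,25,0,0,0,0.1],[0,58,15,0,0,0,0.1],[0,55,5,0,0,0,0.1],[0,48,-3,0,0,0,0.1],[0,40,-9,0,0,0,0.1],[0,30,-12,0,0,0,0.1],[0,19,-11,0,0,0,0.1],[0,10,-8,0,0,0,0.1],[0,2,-1,0,0,0,0.1]]]'

```text
time: 10.4
ee_pos: [0.5153, 0.1266, 0.1129]
tcp_rot: [86.4, 89.8, -37.7]
wrist_force: [0.6, -0.5, -0.9]
opening: 0.0152
```

Run:
```python
from stir import *
from workcell import cams
c=cams.camera("scene");cv2.imwrite("pics/s5.png",cv2.resize(c["pixels"][130:230,240:390,::-1],None,fx=5,fy=5,interpolation=cv2.INTER_CUBIC))
a=np.degrees(np.arctan2(*(get_obs()["ee_pos"][:2]-C)[::-1]));print(a)
go(arc(103,103+360,20))
```

```text
106.69810217978066
10.45 [0.514  0.1262 0.113 ]
[[1, -4, 7, 0, 0, 0, 0.1], [1, -7, 17, 0, 0, 0, 0.1], [1, -7, 27, 0, 0, 0, 0.1], [1, -3, 37, 0, 0, 0, 0.1], [1, 3, 45, 0, 0, 0, 0.1], [1, 12, 51, 0, 0, 0, 0.1], [1, 22, 54, 0, 0, 0, 0.1], [1, 32, 53, 0, 0, 0, 0.1], [1, 42, 50, 0, 0, 0, 0.1], [1, 50, 43, 0, 0, 0, 0.1], [1, 56, 35, 0, 0, 0, 0.1], [1, 58, 25, 0, 0, 0, 0.1], [1, 58, 14, 0, 0, 0, 0.1], [1, 54, 5, 0, 0, 0, 0.1], [1, 48, -3, 0, 0, 0, 0.1], [1, 39, -9, 0, 0, 0, 0.1], [1, 30, -12, 0, 0, 0, 0.1], [1, 19, -12, 0, 0, 0, 0.1], [1, 10, -8, 0, 0, 0, 0.1], [1, 1, -2, 0, 0, 0, 0.1]]
max turn 0.005
```

View pics/s5.png

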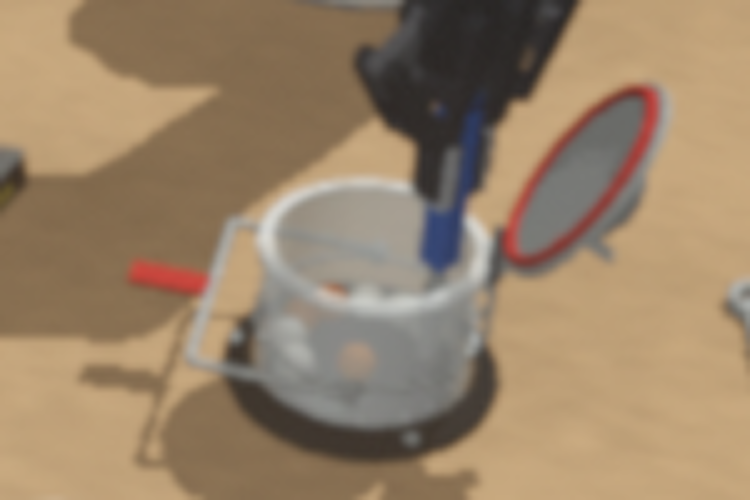

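Orange beads are already separating. Third circle, then a bit more.

Emit:
apply_moves --rows '[[[1,-4,7,0,0,0,0.1],[1,-7,17,0,0,0,0.1],[1,-7,27,0,0,0,0.1],[1,-3,37,0,0,0,0.1],[1,3,45,0,0,0,0.1],[1,12,51,0,0,0,0.1],[1,22,54,0,0,0,0.1],[1,32,53,0,0,0,0.1],[1,42,50,0,0,0,0.1],[1,50,43,0,0,0,0.1],[1,56,35,0,0,0,0.1],[1,58,25,0,0,0,0.1],[1,58,14,0,0,0,0.1],[1,54,5,0,0,0,0.1],[1,48,-3,0,0,0,0.1],[1,39,-9,0,0,0,0.1],[1,30,-12,0,0,0,0.1],[1,19,-12,0,0,0,0.1],[1,10,-8,0,0,0,0.1],[1,1,-2,0,0,0,0.1]]]'

```text
time: 12.45
ee_pos: [0.5149, 0.1275, 0.1122]
tcp_rot: [74.9, 89.9, -49.3]
wrist_force: [0.5, -0.6, -0.5]
opening: 0.0154
```

Run:
```python
from stir import *
from workcell import cams
a=np.degrees(np.arctan2(*(get_obs()["ee_pos"][:2]-C)[::-1]));print(a)
go(arc(103,103+270,15))
```

```text
104.55265677353074
12.45 [0.5149 0.1275 0.1122]
[[0, -4, 9, 0, 0, 0, 0.1], [0, -7, 19, 0, 0, 0, 0.1], [0, -7, 29, 0, 0, 0, 0.1], [0, -3, 39, 0, 0, 0, 0.1], [0, 3, 47, 0, 0, 0, 0.1], [0, 12, 52, 0, 0, 0, 0.1], [0, 22, 55, 0, 0, 0, 0.1], [0, 32, 55, 0, 0, 0, 0.1], [0, 42, 51, 0, 0, 0, 0.1], [0, 50, 45, 0, 0, 0, 0.1], [0, 56, 36, 0, 0, 0, 0.1], [0, 58, 26, 0, 0, 0, 0.1], [0, 58, 16, 0, 0, 0, 0.1], [0, 54, 6, 0, 0, 0, 0.1], [0, 48, -2, 0, 0, 0, 0.1]]
max turn 0.006
```

Emit:
apply_moves --rows '[[[0,-4,9,0,0,0,0.1],[0,-7,19,0,0,0,0.1],[0,-7,29,0,0,0,0.1],[0,-3,39,0,0,0,0.1],[0,3,47,0,0,0,0.1],[0,12,52,0,0,0,0.1],[0,22,55,0,0,0,0.1],[0,22,55,0,0,0,0.1]]]'

```text
time: 13.25
ee_pos: [0.5032, 0.0684, 0.112]
tcp_rot: [68.8, 89.8, -55.5]
wrist_force: [-0.8, -0.3, -0.4]
opening: 0.015
```

Run:
```python
from stir import *
from workcell import cams
c=cams.camera("wrist");cv2.imwrite("pics/w6.png",c["pixels"][...,::-1]);np.savez("w6.npz",**{k:v for k,v in c.items() if k!="shot"})
c=cams.camera("top");cv2.imwrite("pics/t6.png",cv2.resize(c["pixels"][170:270,130:280,::-1],None,fx=5,fy=5,interpolation=cv2.INTER_CUBIC))
print(get_obs()["ee_pos"][:2]-C)
```

```text
[-0.02097632 -0.02520098]
```

View pics/w6.png

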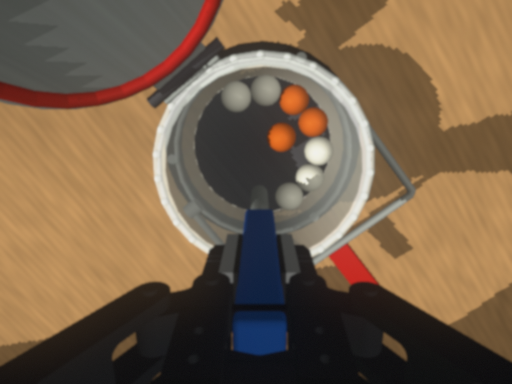

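View pics/t6.png

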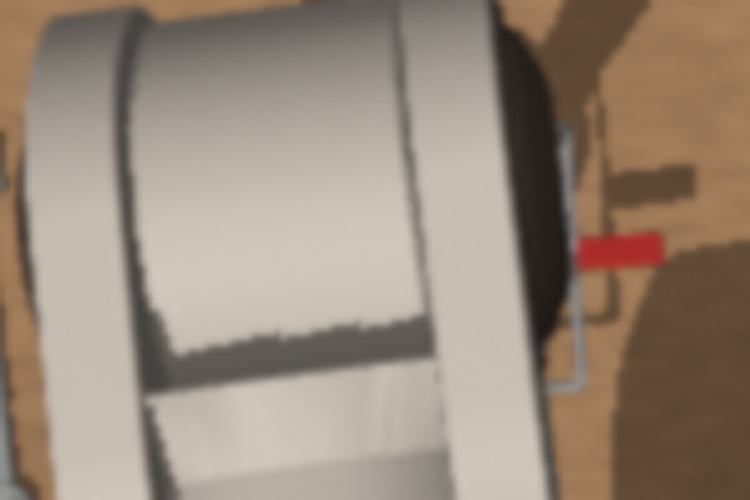

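```bash
cat >> stir.py <<'E'
def beads(c):
    P=cloud(c)
    hsv=cv2.cvtColor(c["pixels"],cv2.COLOR_RGB2HSV)
    v,u=np.mgrid[0:384,0:512]
    d=Rc(c)@np.stack([(u-c["cx"])/c["fx"],-(v-c["cy"])/c["fy"],-np.ones_like(u,float)],-1).reshape(-1,3).T
    e=np.asarray(c["eye"])[:,None];q=(e+d*((.020-e[2])/d[2])).T.reshape(384,512,3)
    ins=np.hypot(q[...,0]-C[0],q[...,1]-C[1])<.052
    m=(ins&(hsv[...,0]<22)&(hsv[...,1]>150)&(hsv[...,2]>120)).astype(np.uint8)
    return m,q
E
python3 - <<'E'
from stir import *
c=load("w6.npz")
for nm,(u,v) in dict(o_in=(282,137),oA=(312,122),oB=(294,100),w1=(289,196),w2=(309,178),w3=(318,152),w4=(266,90),w5=(236,96)).items():
    p=(ray(c,u,v,.020)[:2]-C)*1000;print(nm,p.round(0),np.degrees(np.arctan2(p[1],p[0])).round(),np.hypot(*p).round())
E
```

```text
o_in [15. -2.] -6.0 15.0
oA [37. -4.] -7.0 38.0
oB [35. 14.] 22.0 38.0
w1 [ -4. -40.] -95.0 40.0
w2 [ 15. -36.] -67.0 39.0
w3 [ 30. -24.] -39.0 39.0
w4 [23. 30.] 52.0 38.0
w5 [ 5. 38.] 83.0 39.0
```

Run:
```python
from stir import *
go([(x/1000,y/1000,.1125) for x,y in [(-14,-12),(-8,0),(-2,10),(6,15),(14,16),(20,14),(20,14),(18.5,9),(17,4),(15,0),(13,-5),(10,-8),(7,-12),(3.5,-14),(0,-17),(-4,-19),(-8,-20),(-8,-20)]])
```

```text
13.35 [0.5025 0.0693 0.112 ]
[[-1, -2, -15, 0, 0, 0, 0.1], [-1, -3, -28, 0, 0, 0, 0.1], [-1, -4, -40, 0, 0, 0, 0.1], [-1, 0, -48, 0, 0, 0, 0.1], [-1, 6, -54, 0, 0, 0, 0.1], [-1, 12, -55, 0, 0, 0, 0.1], [-1, 12, -55, 0, 0, 0, 0.1], [-1, 13, -50, 0, 0, 0, 0.1], [-1, 15, -46, 0, 0, 0, 0.1], [-1, 16, -41, 0, 0, 0, 0.1], [-1, 17, -36, 0, 0, 0, 0.1], [-1, 16, -32, 0, 0, 0, 0.1], [-1, 16, -27, 0, 0, 0, 0.1], [-1, 14, -23, 0, 0, 0, 0.1], [-1, 13, -19, 0, 0, 0, 0.1], [-1, 11, -15, 0, 0, 0, 0.1], [-1, 8, -12, 0, 0, 0, 0.1], [-1, 8, -12, 0, 0, 0, 0.1]]
max turn 0.005
```

Emit:
apply_moves --rows '[[[-1,-2,-15,0,0,0,0.1],[-1,-3,-28,0,0,0,0.1],[-1,-4,-40,0,0,0,0.1],[-1,0,-48,0,0,0,0.1],[-1,6,-54,0,0,0,0.1],[-1,12,-55,0,0,0,0.1],[-1,12,-55,0,0,0,0.1],[-1,13,-50,0,0,0,0.1],[-1,15,-46,0,0,0,0.1],[-1,16,-41,0,0,0,0.1],[-1,17,-36,0,0,0,0.1],[-1,16,-32,0,0,0,0.1],[-1,16,-27,0,0,0,0.1],[-1,14,-23,0,0,0,0.1],[-1,13,-19,0,0,0,0.1],[-1,11,-15,0,0,0,0.1],[-1,8,-12,0,0,0,0.1],[-1,8,-12,0,0,0,0.1]]]'

```text
time: 15.15
ee_pos: [0.5154, 0.0747, 0.113]
tcp_rot: [59.3, 89.9, -64.9]
wrist_force: [-0.2, -0.7, -0.7]
opening: 0.0151
```

Run:
```python
from stir import *
from workcell import cams
c=cams.camera("wrist");cv2.imwrite("pics/w7.png",c["pixels"][...,::-1]);np.savez("w7.npz",**{k:v for k,v in c.items() if k!="shot"})
print(get_obs()["ee_pos"][:2]-C)
```

```text
[-0.00778778 -0.01973309]
```

View pics/w7.png

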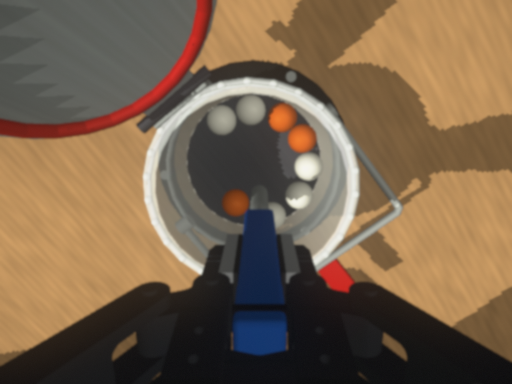

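Run:
```python
from stir import *
c=load("w7.npz")
for nm,(u,v) in dict(o_in=(236,203),oA=(301,138),oB=(283,118),w1=(277,213),w2=(299,195),w3=(307,167),w4=(251,109),w5=(221,120)).items():
    p=(ray(c,u,v,.020)[:2]-C)*1000;print(nm,p.round(0),np.degrees(np.arctan2(p[1],p[0])).round(),np.hypot(*p).round())
a=7;r=lambda R,A:(R*np.cos(np.radians(A))/1000,R*np.sin(np.radians(A))/1000,.1125)
go([(-.004,-.008,.1125),(.004,.002,.1125)]+[r(R,7) for R in (13,18,23,27,30,33,33)]+[r(33,A) for A in (-5,-17,-29,-41,-53,-65,-77,-77)])
```

```text
o_in [-26. -17.] -148.0 31.0
oA [38. -3.] -5.0 38.0
oB [35. 15.] 23.0 38.0
w1 [ -6. -40.] -99.0 40.0
w2 [ 15. -37.] -69.0 40.0
w3 [ 30. -23.] -37.0 38.0
w4 [20. 32.] 58.0 38.0
w5 [-1. 37.] 91.0 38.0
15.2 [0.5157 0.0748 0.1131]
[[1, -3, -12, 0, 0, 0, 0.1], [1, -2, -25, 0, 0, 0, 0.1], [1, 5, -29, 0, 0, 0, 0.1], [1, 9, -33, 0, 0, 0, 0.1], [1, 13, -36, 0, 0, 0, 0.1], [1, 16, -38, 0, 0, 0, 0.1], [1, 18, -40, 0, 0, 0, 0.1], [1, 20, -42, 0, 0, 0, 0.1], [1, 20, -42, 0, 0, 0, 0.1], [1, 24, -37, 0, 0, 0, 0.1], [1, 27, -30, 0, 0, 0, 0.1], [1, 28, -24, 0, 0, 0, 0.1], [1, 28, -17, 0, 0, 0, 0.1], [1, 27, -10, 0, 0, 0, 0.1], [1, 24, -4, 0, 0, 0, 0.1], [1, 20, 2, 0, 0, 0, 0.1], [1, 20, 2, 0, 0, 0, 0.1]]
max turn 0.005
```

Emit:
apply_moves --rows '[[[1,-3,-12,0,0,0,0.1],[1,-2,-25,0,0,0,0.1],[1,5,-29,0,0,0,0.1],[1,9,-33,0,0,0,0.1],[1,13,-36,0,0,0,0.1],[1,16,-38,0,0,0,0.1],[1,18,-40,0,0,0,0.1],[1,20,-42,0,0,0,0.1],[1,20,-42,0,0,0,0.1],[1,24,-37,0,0,0,0.1],[1,27,-30,0,0,0,0.1],[1,28,-24,0,0,0,0.1],[1,28,-17,0,0,0,0.1],[1,27,-10,0,0,0,0.1],[1,24,-4,0,0,0,0.1],[1,24,-4,0,0,0,0.1]]]'

```text
time: 16.8
ee_pos: [0.5371, 0.0641, 0.1123]
tcp_rot: [63.6, 89.9, -60.7]
wrist_force: [0.5, -0.5, -0.9]
opening: 0.0153
```

Run:
```python
from stir import *
from workcell import cams
c=cams.camera("wrist");cv2.imwrite("pics/w8.png",c["pixels"][...,::-1]);np.savez("w8.npz",**{k:v for k,v in c.items() if k!="shot"})
print(get_obs()["ee_pos"][:2]-C)
```

```text
[ 0.01399491 -0.03014141]
```

View pics/w8.png

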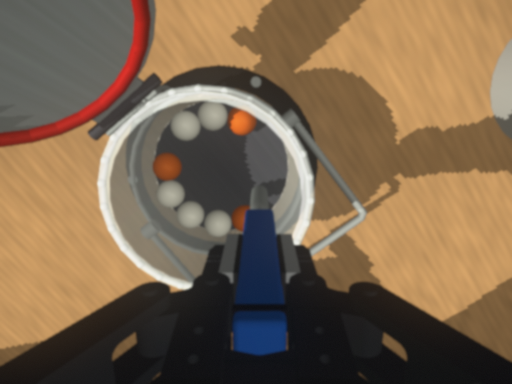

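Run:
```python
from stir import *
o=get_obs();D=down(np.radians(-34.5))
p0=o["ee_pos"];S=np.array([.455,-.267])
pts=[(p0[0],p0[1],z) for z in (.13,.165,.205)]+[(p0[0],p0[1],.24)]
for t in (.03,.1,.2,.31,.42,.53,.64,.75,.85,.93,.98,1,1): pts.append((*(p0[:2]+(S-p0[:2])*t),.24))
for r in plan([(p,D) for p in pts],o,0):print([int(v) for v in r[:3]]+[0,0,0,.1],end=", ")
```

```text
[-18, 0, 0, 0, 0, 0, 0.1], [-53, 0, 0, 0, 0, 0, 0.1], [-93, 0, 0, 0, 0, 0, 0.1], [-128, 0, 0, 0, 0, 0, 0.1], [-128, 4, 10, 0, 0, 0, 0.1], [-128, 12, 32, 0, 0, 0, 0.1], [-128, 24, 64, 0, 0, 0, 0.1], [-128, 37, 99, 0, 0, 0, 0.1], [-127, 50, 135, 0, 0, 0, 0.1], [-127, 63, 170, 0, 0, 0, 0.1], [-127, 76, 205, 0, 0, 0, 0.1], [-127, 89, 240, 0, 0, 0, 0.1], [-127, 101, 272, 0, 0, 0, 0.1], [-127, 110, 298, 0, 0, 0, 0.1], [-127, 116, 314, 0, 0, 0, 0.1], [-127, 118, 320, 0, 0, 0, 0.1], [-127, 118, 320, 0, 0, 0, 0.1],
```

Emit:
apply_moves --rows '[[[-18,0,0,0,0,0,0.1],[-53,0,0,0,0,0,0.1],[-93,0,0,0,0,0,0.1],[-128,0,0,0,0,0,0.1],[-128,4,10,0,0,0,0.1],[-128,12,32,0,0,0,0.1],[-128,24,64,0,0,0,0.1],[-128,37,99,0,0,0,0.1],[-127,50,135,0,0,0,0.1],[-127,63,170,0,0,0,0.1],[-127,76,205,0,0,0,0.1],[-127,89,240,0,0,0,0.1],[-127,101,272,0,0,0,0.1],[-127,110,298,0,0,0,0.1],[-127,116,314,0,0,0,0.1],[-127,118,320,0,0,0,0.1],[-127,118,320,0,0,0,0.1]]]'

```text
time: 18.55
ee_pos: [0.4546, -0.2667, 0.2393]
tcp_rot: [63.5, 89.9, -60.8]
wrist_force: [0.1, 0.6, -0.6]
opening: 0.0157
```

Run:
```python
from stir import *
from workcell import cams
c=cams.camera("wrist");cv2.imwrite("pics/w9.png",c["pixels"][...,::-1])
c=cams.camera("top");cv2.imwrite("pics/t9.png",cv2.resize(c["pixels"][170:270,130:280,::-1],None,fx=5,fy=5,interpolation=cv2.INTER_CUBIC));np.savez("t9.npz",**{k:v for k,v in c.items() if k!="shot"})
o=get_obs();print(o["ee_pos"],o["time"])
print(plan([([.455,-.267,.112],down(np.radians(-34.5)))],o))
```

```text
[ 0.45501569 -0.26571884  0.23959704] 18.65
[[127.6, 0.5, 1.0, 0.005, 0.001, -0.002]]
```

View pics/w9.png

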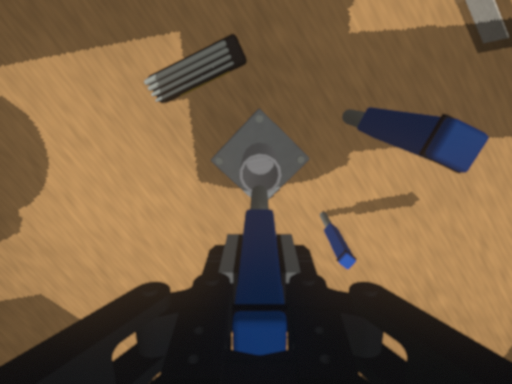

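View pics/t9.png

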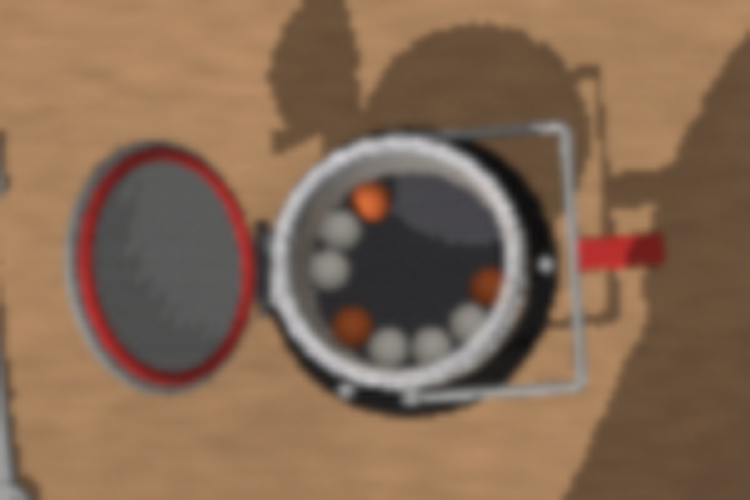

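Emit:
apply_moves --rows '[[[35,0,1,0,0,0,0.1],[70,0,1,0,0,0,0.1],[95,0,1,0,0,0,0.1],[115,0,1,0,0,0,0.1],[126,0,1,0,0,0,0.1],[127,0,1,0,0,0,0.1],[127,0,1,0,0,0,0.25],[127,0,1,0,0,0,0.4],[127,0,1,0,0,0,0.6],[127,0,1,0,0,0,0.6],[120,0,1,0,0,0,0.6],[95,0,1,0,0,0,0.6],[60,0,1,0,0,0,0.6],[20,0,1,0,0,0,0.6],[-10,0,1,0,0,0,0.6]]]'

```text
time: 20.15
ee_pos: [0.4544, -0.2666, 0.2527]
tcp_rot: [84.1, 89.8, -40.1]
wrist_force: [0.7, -0.9, -0.4]
opening: 0.0511
```

Run:
```python
from stir import *
from workcell import cams
c=cams.camera("scene");cv2.imwrite("pics/s10.png",cv2.resize(c["pixels"][100:240,100:300,::-1],None,fx=4,fy=4,interpolation=cv2.INTER_CUBIC))
o=get_obs();print(o["ee_pos"],o["time"],o["wrist_force"])
```

```text
[ 0.45519386 -0.26701584  0.25722166] 20.2 [-3.70492635  1.73988544  2.27379694]
```

View pics/s10.png

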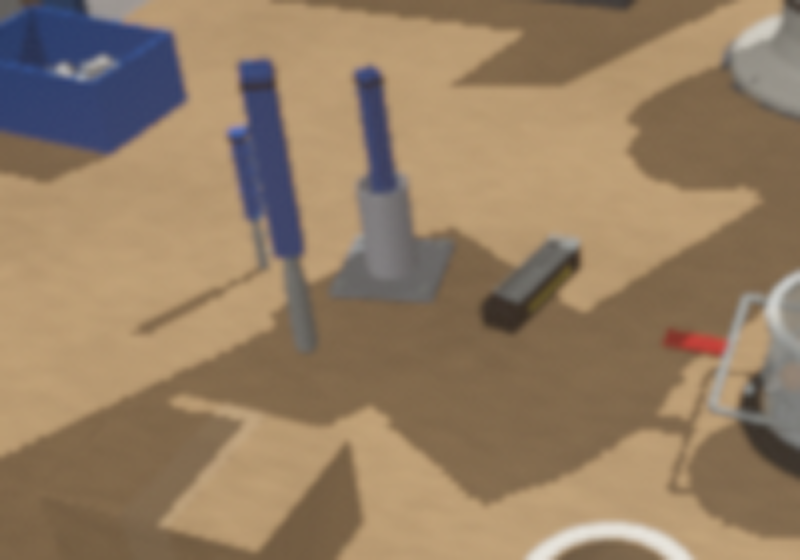

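```bash
cat > lid.py <<'E'
from h import *
from workcell import get_obs
C=np.array([.5235,.0945]);F=.061
u=np.array([-np.sin(F),np.cos(F)]);D=down(F)
def W(s,z,x=0): p=C+u*s/1000+np.array([np.cos(F),np.sin(F)])*x/1000;return (p[0],p[1],z/1000)
def out(pts,g,prec=0):
    o=get_obs();print(round(o["time"],2),o["ee_pos"].round(4),o["q"].round(1))
    for r in plan([(p,D) for p in pts],o,prec):
        print([int(v) if prec==0 else v for v in r[:3]]+[v if abs(v)>.008 else 0 for v in r[3:]]+[g],end=", ")
    print()
E
python3 - <<'E'
from lid import *
out([W(0,270),W(160,270),W(160,200),W(142,170)],0)
E
```

```text
20.2 [ 0.4552 -0.267   0.2572] [-30.4   2.    9.8  97.3  -0.   93.8]
[-14, -147, -337, -0.658, 0, -0.009, 0], [-15, -244, -464, -0.658, 0, -0.009, 0], [55, -245, -464, -0.658, 0, -0.009, 0], [85, -234, -450, -0.658, 0, -0.009, 0],
```

Emit:
apply_moves --rows '[[[-15,-20,-40,-0.06,0,0,0],[-15,-45,-86,-0.14,0,0,0],[-15,-68,-130,-0.22,0,0,0],[-15,-91,-173,-0.3,0,0,0],[-15,-114,-217,-0.38,0,0,0],[-15,-137,-261,-0.46,0,0,0],[-15,-160,-305,-0.54,0,0,0],[-15,-183,-349,-0.6,0,0,0],[-15,-206,-392,-0.658,0,0,0],[-15,-228,-434,-0.658,0,0,0],[-15,-240,-457,-0.658,0,0,0],[-10,-244,-464,-0.658,0,0,0],[25,-244,-464,-0.658,0,0,0],[60,-244,-464,-0.658,0,0,0],[85,-238,-456,-0.658,0,0,0],[85,-234,-450,-0.658,0,0,0],[85,-234,-450,-0.658,0,0,0]]]'

```text
time: 21.9
ee_pos: [0.5154, 0.2349, 0.171]
tcp_rot: [52.7, 89.4, -33.9]
wrist_force: [0.7, -0.1, 0.6]
opening: -0.0002
```

Run:
```python
from lid import *
from workcell import cams
c=cams.camera("scene");cv2.imwrite("pics/s11.png",cv2.resize(c["pixels"][60:240,220:420,::-1],None,fx=4,fy=3.3,interpolation=cv2.INTER_CUBIC))
print(get_obs()["wrist_force"],get_obs()["opening"])
S=lambda t:np.sin(np.radians(t));K=lambda t:np.cos(np.radians(t))
pts=[]
for t in (112,104,96,90):
    pts.append(W(60-115*K(t)+4*S(t)+11,85+115*S(t)+4*K(t)-(17 if t>100 else 14)))
for t,rho in ((82,107),(72,106),(62,106),(52,106),(42,107),(32,108),(22,109),(13,110),(6,111),(0,112)):
    pts.append(W(60-rho*K(t)+4*S(t)+11,85+rho*S(t)+4*K(t)))
pts+= [W(-42,86),W(-42,86)]
out(pts,0)
```

```text
[-0.29393082  1.02606389  0.41606569] -5.412770276325762e-06
21.95 [0.5159 0.2356 0.1719] [ 24.8   6.1   4.7  88.2  -0.5 111.4]
[-1, -1, 23, 0, 0, -0.01, 0], [-7, -1, 39, 0, 0, -0.01, 0], [-13, -1, 54, 0, 0, -0.01, 0], [-14, -1, 66, 0, 0, -0.01, 0], [-19, -1, 81, 0, 0, -0.01, 0], [-15, -1, 99, 0, 0, -0.01, 0], [-8, -1, 117, 0, 0, -0.01, 0], [2, -1, 132, 0, 0, -0.01, 0], [13, -1, 147, 0, 0, -0.01, 0], [27, -1, 160, 0, 0, -0.01, 0], [43, -1, 170, 0, 0, -0.01, 0], [59, -1, 176, 0, 0, -0.01, 0], [72, -1, 180, 0, 0, -0.01, 0], [84, -2, 182, 0, 0, -0.01, 0], [87, -2, 183, 0, 0, -0.01, 0], [87, -2, 183, 0, 0, -0.01, 0],
```

View pics/s11.png

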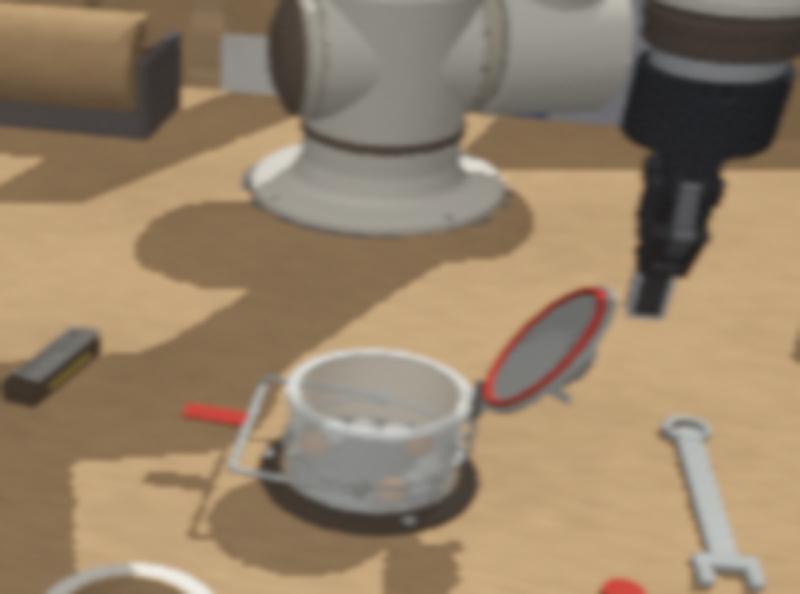

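Emit:
apply_moves --rows '[[[0,-1,12,0,0,0,0],[-1,-1,23,0,0,0,0],[-4,-1,31,0,0,0,0],[-7,-1,39,0,0,0,0],[-13,-1,54,0,0,0,0],[-16,-1,66,0,0,0,0],[-19,-1,81,0,0,0,0],[-15,-1,99,0,0,0,0],[-8,-1,117,0,0,0,0],[-8,-1,117,0,0,0,0]]]'

```text
time: 22.95
ee_pos: [0.5216, 0.1163, 0.18]
tcp_rot: [54.5, 89.4, -32.3]
wrist_force: [-0.2, -0.1, 1.2]
opening: -0.0002
```

Run:
```python
from lid import *
from workcell import cams
c=cams.camera("scene");cv2.imwrite("pics/s12.png",cv2.resize(c["pixels"][60:240,220:420,::-1],None,fx=4,fy=3.3,interpolation=cv2.INTER_CUBIC))
print(get_obs()["wrist_force"],get_obs()["opening"])
S=lambda t:np.sin(np.radians(t));K=lambda t:np.cos(np.radians(t))
pts=[]
for t,rho in ((52,106),(42,107),(32,108),(22,109),(13,110),(6,111),(0,112)):
    pts.append(W(60-rho*K(t)+4*S(t)+11,85+rho*S(t)+4*K(t)))
pts+= [W(-42,86),W(-42,84)]
out(pts,0)
```

```text
[ 0.39441487  0.03056579 -0.35434512] -0.0002959898982489587
23.0 [0.5216 0.1172 0.1803] [12.9  1.6  0.9 88.8 -0.4 99.6]
[9, 0, 14, 0, 0, -0.009, 0], [21, 0, 28, 0, 0, -0.009, 0], [35, 0, 41, 0, 0, -0.009, 0], [51, 0, 51, 0, 0, -0.009, 0], [67, 0, 58, 0, 0, -0.009, 0], [80, 0, 61, 0, 0, -0.009, 0], [92, 0, 63, 0, 0, -0.009, 0], [95, 0, 64, 0, 0, -0.009, 0], [97, 0, 64, 0, 0, -0.009, 0],
```

View pics/s12.png

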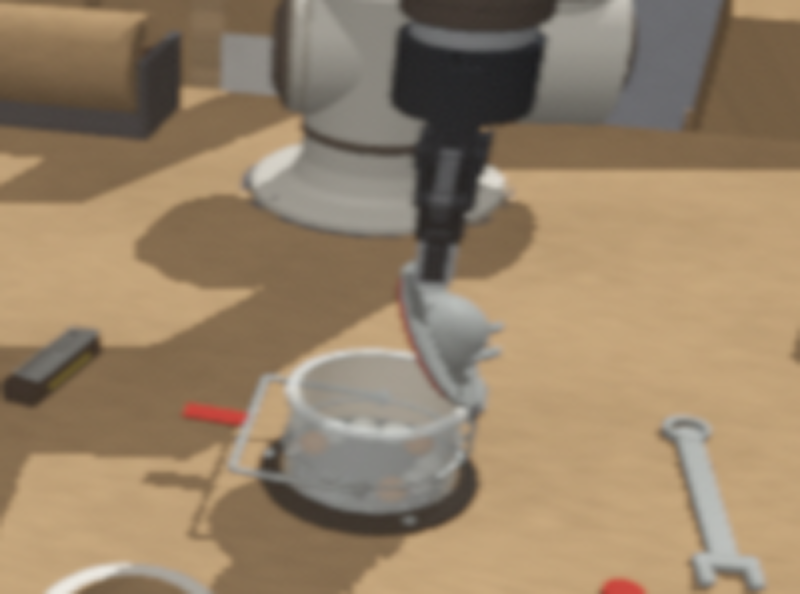

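Emit:
apply_moves --rows '[[[9,0,14,0,0,0,0],[21,0,28,0,0,0,0],[35,0,41,0,0,0,0],[51,0,51,0,0,0,0],[67,0,58,0,0,0,0],[80,0,62,0,0,0,0],[88,0,64,0,0,0,0],[91,0,65,0,0,0,0],[92,0,65,0,0,0,0],[92,0,65,0,0,0,0]]]'

```text
time: 24.0
ee_pos: [0.5263, 0.052, 0.0891]
tcp_rot: [58.7, 89.4, -28.0]
wrist_force: [-0.4, 0.7, 0.4]
opening: -0.0003
```

Run:
```python
from lid import *
from workcell import cams
c=cams.camera("scene");cv2.imwrite("pics/s13.png",cv2.resize(c["pixels"][60:240,220:420,::-1],None,fx=4,fy=3.3,interpolation=cv2.INTER_CUBIC))
print(get_obs()["wrist_force"])
out([W(-42,86),W(-42,84)],0)
```

```text
[-1.33148495 -0.46809104  0.65954307]
24.05 [0.5265 0.052  0.0891] [ 5.8  1.2 -9.6 78.7 -0.4 92.5]
[3, 0, -1, 0, 0, -0.01, 0], [5, 0, -1, 0, 0, -0.01, 0],
```

View pics/s13.png

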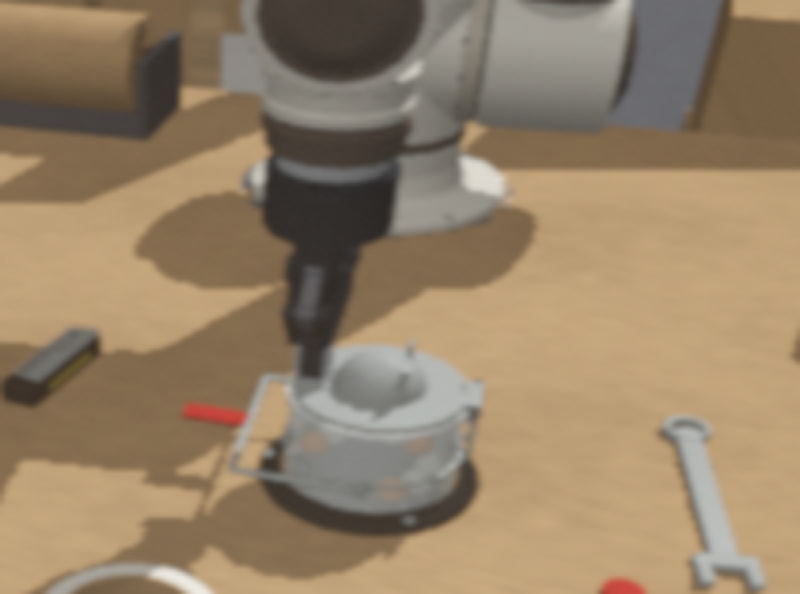

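Emit:
apply_moves --rows '[[[1,0,-1,0,0,0,0],[2,0,-1,0,0,0,0],[3,0,-1,0,0,0,0],[3,0,-1,0,0,0,0]]]'

```text
time: 24.45
ee_pos: [0.527, 0.0527, 0.0885]
tcp_rot: [61.2, 89.2, -25.5]
wrist_force: [-6.2, -4.0, 17.5]
opening: -0.0001
```

Run:
```python
from lid import *
out([W(-42,130),W(-110,130),W(-110,26)],0.5)
```

```text
24.45 [0.527  0.0527 0.0885] [ 5.9  1.1 -9.7 78.5 -0.4 92.6]
[-41, 0, 0, 0, 0, -0.012, 0.5], [-41, 0, 68, 0, 0, -0.012, 0.5], [63, -1, 68, 0, 0, -0.012, 0.5],
```

Emit:
apply_moves --rows '[[[-20,0,0,0,0,0,0],[-41,0,10,0,0,-0.01,0.5],[-41,0,50,0,0,-0.01,0.5],[-41,0,68,0,0,-0.01,0.5],[-20,-1,69,0,0,-0.01,0.5],[10,-1,69,0,0,-0.01,0.5],[40,-1,69,0,0,-0.01,0.5],[60,-1,69,0,0,-0.01,0.5],[62,-1,69,0,0,-0.01,0.5],[62,-1,69,0,0,-0.01,0.5]]]'

```text
time: 25.45
ee_pos: [0.5307, -0.0165, 0.0272]
tcp_rot: [16.6, 89.6, -70.2]
wrist_force: [-0.3, 0.6, 0.3]
opening: 0.0429
```

Run:
```python
from lid import *
from workcell import cams
c=cams.camera("wrist");cv2.imwrite("pics/w14.png",c["pixels"][...,::-1])
s=cams.camera("scene");cv2.imwrite("pics/s14.png",cv2.resize(s["pixels"][60:240,220:420,::-1],None,fx=4,fy=3.3,interpolation=cv2.INTER_CUBIC))
out([W(-110,26)],.5);print(get_obs()["wrist_force"],get_obs()["opening"],proj(c,[[*W(-82,44)],[*W(-124,46)]]))
```

```text
25.55 [ 0.5316 -0.0166  0.0285] [ -1.6   3.3 -14.2  72.2  -0.4  85.1]
[2, -1, -1, 0, 0, 0, 0.5], 
[0.39642167 0.38614527 0.29530306] 0.04266812883086864 [[260.04777893 203.02718919]
 [260.290748   300.45986644]]
```

View pics/w14.png

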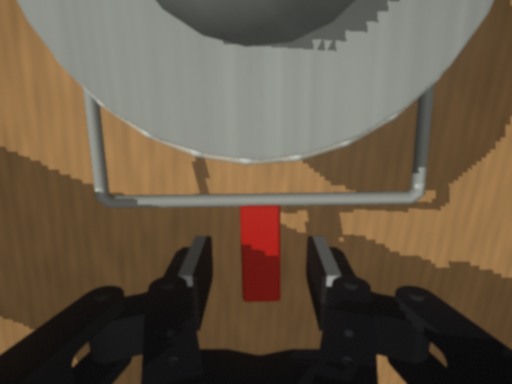

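View pics/s14.png

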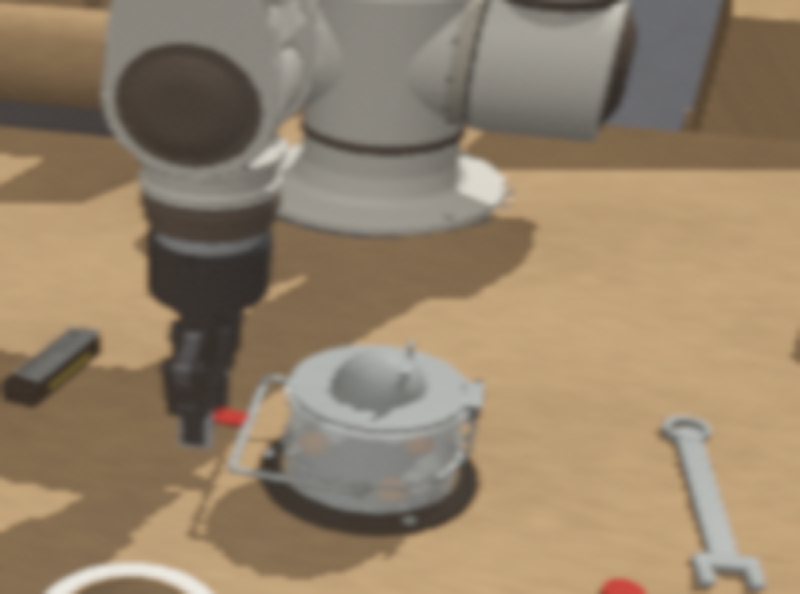

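Run:
```python
from lid import *
f=lambda a,r=110:W(-r*np.cos(a),35+r*np.sin(a)-19+ (0))
out([W(-110,26)]+[f(a) for a in np.arange(.2,1.31,.1)],0.1)
```

```text
25.55 [ 0.5316 -0.0166  0.0285] [ -1.6   3.3 -14.2  72.2  -0.4  85.1]
[2, -1, -1, 0, 0, 0, 0.1], [-9, -1, -3, 0, 0, 0, 0.1], [-20, -1, -6, 0, 0, 0, 0.1], [-30, -1, -10, 0, 0, 0, 0.1], [-40, -1, -15, 0, 0, 0, 0.1], [-50, -1, -20, 0, 0, 0, 0.1], [-59, -1, -27, 0, 0, 0, 0.1], [-67, -1, -34, 0, 0, 0, 0.1], [-74, -1, -42, 0, 0, 0, 0.1], [-80, -1, -51, 0, 0, 0, 0.1], [-86, -1, -61, 0, 0, 0, 0.1], [-91, -1, -71, 0, 0, 0, 0.1], [-94, -1, -81, 0, 0, 0, 0.1],
```

Emit:
apply_moves --rows '[[[2,0,-1,0,0,0,0.5],[2,0,-1,0,0,0,0.1],[2,0,-1,0,0,0,0.1],[2,0,-1,0,0,0,0.1],[2,0,-1,0,0,0,0.1],[-9,0,-3,0,0,0,0.1],[-20,0,-6,0,0,0,0.1],[-30,0,-10,0,0,0,0.1],[-40,0,-15,0,0,0,0.1],[-50,0,-20,0,0,0,0.1],[-59,0,-27,0,0,0,0.1],[-67,0,-34,0,0,0,0.1],[-74,0,-42,0,0,0,0.1],[-80,0,-51,0,0,0,0.1],[-86,0,-61,0,0,0,0.1],[-91,0,-71,0,0,0,0.1],[-94,0,-81,0,0,0,0.1],[-94,0,-81,0,0,0,0.1]]]' --newtons 35

```text
time: 27.35
ee_pos: [0.5259, 0.0662, 0.1223]
tcp_rot: [25.7, 89.6, -60.9]
wrist_force: [-5.2, -3.0, -2.2]
opening: 0.015
```

Run:
```python
from lid import *
from workcell import cams
s=cams.camera("scene");cv2.imwrite("pics/s15.png",cv2.resize(s["pixels"][60:240,220:420,::-1],None,fx=4,fy=3.3,interpolation=cv2.INTER_CUBIC))
print(get_obs()["wrist_force"],get_obs()["opening"])
out([W(-112*np.cos(a),36+112*np.sin(a)-19) for a in (1.4,1.5,1.6,1.68,1.74,1.74)],.1)
```

```text
[-5.1935722  -2.13114248 -1.73600364] 0.015083295502624666
27.4 [0.5259 0.066  0.1222] [ 7.4  1.3 -5.8 82.7 -0.4 94. ]
[-5, -1, -10, 0, 0, 0, 0.1], [-7, -1, -21, 0, 0, 0, 0.1], [-7, -1, -32, 0, 0, 0, 0.1], [-6, -1, -41, 0, 0, 0, 0.1], [-6, -1, -47, 0, 0, 0, 0.1], [-6, -1, -47, 0, 0, 0, 0.1],
```

View pics/s15.png

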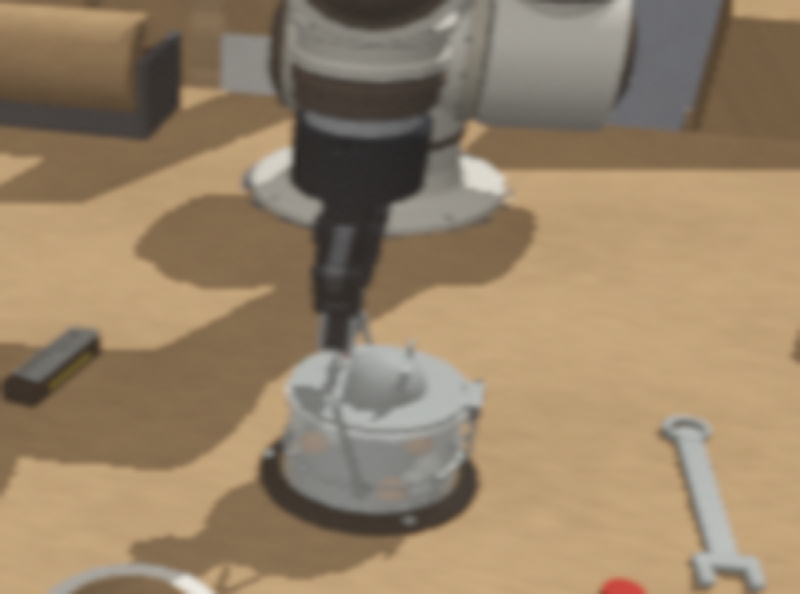

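Emit:
apply_moves --rows '[[[-5,-1,-10,0,0,0,0.1],[-6,-1,-16,0,0,0,0.1],[-7,-1,-21,0,0,0,0.1],[-7,-1,-27,0,0,0,0.1],[-7,-1,-32,0,0,0,0.1],[-7,-1,-37,0,0,0,0.1],[-6,-1,-41,0,0,0,0.1],[-5,-1,-44,0,0,0,0.1],[-5,-1,-46,0,0,0,0.1],[-5,-1,-46,0,0,0,0.1]]]'

```text
time: 28.4
ee_pos: [0.5224, 0.1098, 0.1275]
tcp_rot: [19.4, 89.3, -67.3]
wrist_force: [-0.7, -17.5, -0.7]
opening: 0.0149
```

Run:
```python
from lid import *
from workcell import cams
s=cams.camera("scene");cv2.imwrite("pics/s16.png",cv2.resize(s["pixels"][60:240,220:420,::-1],None,fx=4,fy=3.3,interpolation=cv2.INTER_CUBIC))
print(get_obs()["wrist_force"],get_obs()["opening"])
o=get_obs();print(o["ee_pos"],((o["ee_pos"][:2]-C)@u))
```

```text
[ -0.84434499 -18.12742099  -1.03420107] 0.015009102271299936
[0.52244062 0.10973845 0.1275722 ] 0.015274691341156246
```

View pics/s16.png

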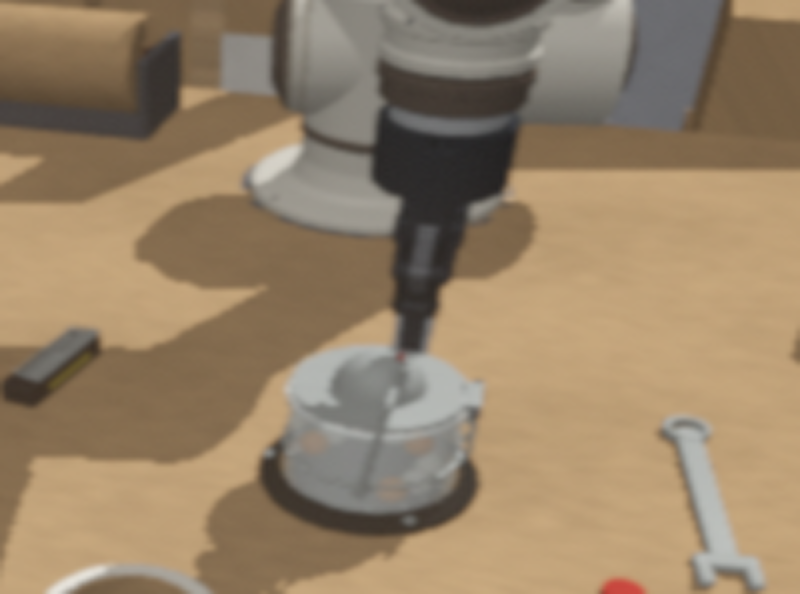

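Emit:
apply_moves --rows '[[[0,0,1,0,0,0,0.1],[0,0,1,0,0,0,0.3],[0,0,1,0,0,0,0.4],[0,0,1,0,0,0,0.4],[-15,0,1,0,0,0,0.4],[-50,0,1,0,0,0,0.4],[-90,0,1,0,0,0,0.4],[-130,0,30,0,0,0,0.4],[-140,0,80,0,0,0,0.4],[-140,0,130,0,0,0,0.4],[-140,0,180,0,0,0,0.4],[-140,0,220,0,0,0,0.4],[-140,0,220,0,0,0,0.4]]]'

```text
time: 29.75
ee_pos: [0.5342, -0.1123, 0.2711]
tcp_rot: [22.9, 89.2, -64.2]
wrist_force: [-1.0, 0.2, -1.2]
opening: 0.0343
```

Run:
```python
from lid import *
from workcell import cams
s=cams.camera("scene");cv2.imwrite("pics/s17.png",cv2.resize(s["pixels"][60:240,220:420,::-1],None,fx=4,fy=3.3,interpolation=cv2.INTER_CUBIC))
cv2.imwrite("pics/s17f.png",s["pixels"][...,::-1])
t=cams.camera("top");cv2.imwrite("pics/t17.png",t["pixels"][...,::-1])
for n,c in (("s",s),("t",t)):
    P=cloud(c);h=cv2.cvtColor(c["pixels"],cv2.COLOR_RGB2HSV)
    m=((h[...,0]<8)|(h[...,0]>172))&(h[...,1]>130)&(np.hypot(P[...,0]-.5235,P[...,1]-.0945)<.05)&(P[...,2]>.1)
    Q=P[m];print(n,m.sum(),Q.mean(0),[((q[:2]-C)@u*1000).round(1) for q in (Q.min(0),Q.mean(0),Q.max(0))],Q[:,2].min(),Q[:,2].max())
    r=cams.find_in("lid_crown",c);print([(x["at"],x["confidence"]) for x in r[:2]]);
print(get_obs()["time"],get_obs()["ee_pos"],get_obs()["wrist_force"])
```

```text
s 6 [0.52696374 0.10860813 0.15803854] [np.float64(12.4), np.float64(13.9), np.float64(15.3)] 0.15777699421422148 0.15842829227011318
[([0.5342, 0.0943, 0.0896], 0.79)]
t 30 [0.52237144 0.10684776 0.14793825] [np.float64(10.3), np.float64(12.4), np.float64(15.0)] 0.13035117443788413 0.16247556063027002
[([0.5228, 0.0944, 0.0866], 0.58), ([0.7314, 0.2379, 0.08], 0.39)]
29.95 [ 0.53433172 -0.10751887  0.27088401] [0.24674536 1.02026658 0.02782494]
```

View pics/s17.png

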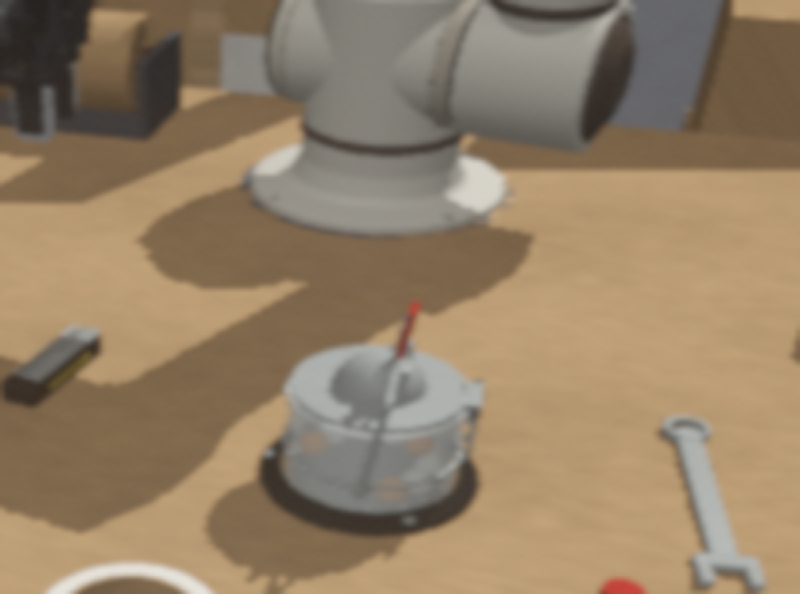

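View pics/s17f.png

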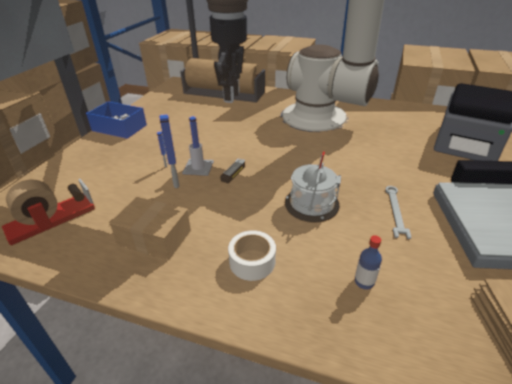

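View pics/t17.png

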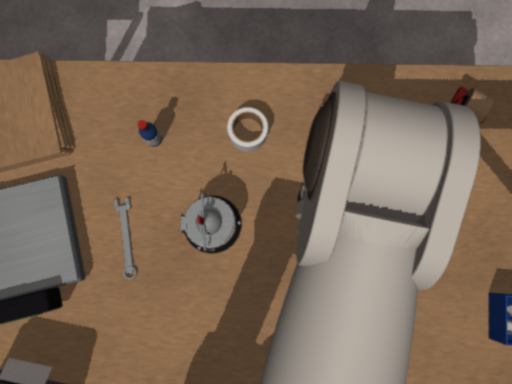

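```bash
python3 -c "
from workcell import bot
print(bot.job_done())"
```

```text
the job is handed in; nothing more can be done
None
```

I finished the whole job and handed it in at about 30 s of the 72 s limit; the hand-in gives no verdict.

- **Stirring:** I used the middle-sized rod, the one that was standing in the stand. It went just over three wide circles along the floor, at about 33 mm radius. The three orange beads were still side by side after that. Two directed strokes then split them: one pushed the inner bead across to the empty side, the other went between the remaining two and swept one of them round. The top view then showed all eight beads in the canister, with the orange ones roughly a third of a turn apart and white ones between them.
- **Rod:** it is back upright in its stand, as the scene picture shows.
- **Lid and bail:** I pressed the lid down until it seated, with about 17 N on the wrist. Then I swung the bail over the dome to its stop. After I let go, the tab stayed on the hinge side of the crown at about 1.68 rad by the top view and 1.69 rad by position, so it is snapped home at its 1.69 rad stop.
- **Other things:** the last scene and top pictures show nothing else moved, though the arm hides part of the top view. I judged this by eye and did not measure it. The gripper was clear and touching nothing.

The one disagreement was the canister centre, which the scene camera put about 4 mm off from the top and wrist views. I used the top and wrist values, and they held up.

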